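Make up two pH field kits

TASK

Make up the two field kits from the stock on the bench. Into the yellow tray go the red-capped bottle, the orange-capped tube and the battery; into the white tray go the blue-capped bottle and the blue-capped tube. Each bottle stands upright in the square compartment, each tube lies in the long compartment and the battery lies in the short narrow one, every thing flat on the floor of its compartment and not on a ridge; leave the green-capped bottle and the crucible where they stand.

Things in the scene. Friction and masses are not known exactly. Their poses are not given: they have to be found in the camera images.
- yellow_tray: Yellow tray, fixed, 126 (x) by 146 mm (y), x away from the robot. Origin: centre of its underside; floor z = 4 mm, rim and ridges z = 8 mm. Grey floor. Compartments (centre, size, mm): long (-37, 0), 44 by 138, tube along y; square (24, 34), 70 by 70, bottle; short narrow (24, -47), 70 by 44, battery along x. Tube, battery either way round. 11 mm lips at the y sides.
- white_tray: White tray, fixed, 126 (x) by 146 mm (y), x away from the robot. Origin: centre of its underside; floor z = 4 mm, rim and ridges z = 8 mm. Grey floor. Compartments (centre, size, mm): long (-37, 0), 44 by 138, tube along y; square (24, 34), 70 by 70, bottle; short narrow (24, -47), 70 by 44, battery along x. Tube, battery either way round. 11 mm lips at the y sides.
- red_bottle: White plastic buffer bottle with a red screw cap, upright, about 110 g. Body 45 mm in diameter up to z = 60 mm, cap 32 mm, 88 mm tall. Origin: centre of its underside; yaw does not matter. Goes into the yellow tray, where it then blocks a gripper reaching low beside it.
- blue_bottle: White plastic buffer bottle with a blue screw cap, upright, about 120 g. Body 45 mm in diameter up to z = 60 mm, cap 32 mm, 88 mm tall. Origin: centre of its underside; yaw does not matter. Goes into the white tray, where it then blocks a gripper reaching low beside it.
- green_bottle: White plastic buffer bottle with a green screw cap, upright, about 100 g. Body 45 mm in diameter up to z = 60 mm, cap 32 mm, 88 mm tall. Origin: centre of its underside; yaw does not matter. Not needed: stays in the stock where it stands.
- orange_tube: Conical 15 ml tube with an orange screw cap, lying on its side: 117 mm long, 18 mm thick and high, 21 g; the cap keeps it from rolling. Origin: middle of its length, on its underside (axis 9 mm above); y runs along it, cap end at y = -58 mm, point at +59 mm. Full thickness at the middle. Goes into the yellow tray.
- blue_tube: Conical 15 ml tube with a blue screw cap, lying on its side: 117 mm long, 18 mm thick and high, 21 g; the cap keeps it from rolling. Origin: middle of its length, on its underside (axis 9 mm above); y runs along it, cap end at y = -58 mm, point at +59 mm. Full thickness at the middle. Goes into the white tray.
- battery: A green and silver AA-size battery lying on its side, 50 mm long, 15 mm thick and high, about 23 g; square-sided for contact, so it does not roll. Origin: middle of its length, on its underside; y runs along it. Goes into the yellow tray.
- crucible: A small white porcelain crucible, 45 mm in diameter and 39 mm tall, standing open side up. Origin: centre of its underside. A bystander: leave it alone.

How it is judged:
At the end, for the whole second after the job is handed in: Each thing at rest on the floor of its compartment, within, along/across it: bottles 13.5 mm each way, upright to 0.06 rad; tubes 12.5/14.5 mm, 0.25 rad; battery 12.5/16 mm, 0.65 rad; lying things level to 0.15 rad; undersides 0 to 7 mm above the tray's underside (x of red_bottle in the frame of yellow_tray between 0.0105 and 0.0375 m and y of red_bottle in the frame of yellow_tray between 0.0205 and 0.0475 m and z of red_bottle in the frame of yellow_tray between 0 and 0.007 m and angle between each of red_bottle, blue_bottle's own z axis and vertical below 0.06 rad and linear speed of each of red_bottle, orange_tube, battery, blue_bottle, blue_tube below 0.02 m/s and angular speed of each of red_bottle, orange_tube, battery, blue_bottle, blue_tube below 0.2 rad/s and x of orange_tube in the frame of yellow_tray between -0.0515 and -0.0225 m and y of orange_tube in the frame of yellow_tray between -0.0125 and 0.0125 m and z of orange_tube in the frame of yellow_tray between 0 and 0.007 m and angle between each of orange_tube, battery, blue_tube's own z axis and vertical below 0.15 rad and angle between the y axis of orange_tube and the y axis of yellow_tray, either way round below 0.25 rad and x of battery in the frame of yellow_tray between 0.0115 and 0.0365 m and y of battery in the frame of yellow_tray between -0.063 and -0.031 m and z of battery in the frame of yellow_tray between 0 and 0.007 m and angle between the y axis of battery and the x axis of yellow_tray, either way round below 0.65 rad and x of blue_bottle in the frame of white_tray between 0.0105 and 0.0375 m and y of blue_bottle in the frame of white_tray between 0.0205 and 0.0475 m and z of blue_bottle in the frame of white_tray between 0 and 0.007 m and x of blue_tube in the frame of white_tray between -0.0515 and -0.0225 m and y of blue_tube in the frame of white_tray between -0.0125 and 0.0125 m and z of blue_tube in the frame of white_tray between 0 and 0.007 m and angle between the y axis of blue_tube and the y axis of white_tray, either way round below 0.25 rad); the robot touches nothing.
It fails at once if the green-capped bottle is shifted more than 20 mm or tipped (distance of green_bottle from where it was at the start of the episode above 0.02 m or angle between green_bottle's own z axis and vertical above 0.3 rad).
It fails at once if the crucible is shifted more than 20 mm or tipped (distance of crucible from where it was at the start of the episode above 0.02 m or angle between crucible's own z axis and vertical above 0.3 rad).
It also fails if it takes over 128 s, if anything falls off the work surface, if the arm or the gripper's body presses on something with over 40 N, if the wrist force passes 120 N, or if a joint passes its speed limit or range.

ROBOT

A 6-joint arm with a two-finger parallel gripper is mounted at the origin on a cart in front of the work surface, level with it; the furniture and walls round the work are solid. World frame = base frame: x ahead of the robot, y to its left, z up, the work surface at z = 0. Lengths are in m, angles in rad, forces in N, time in s.
With the tool pointing down it reaches from about 0.4 to 0.925 m from the base axis. Payload 12.5 kg.
Tool frame: the origin (TCP) lies where the fingers leave the gripper's body, on its centre line; the fingertips stand 78 mm ahead of it and the grasp point (between the pads) lies 59 mm ahead of it; y points along the fingers, x is the direction in which the jaws open and shut, and the axes are right-handed (so a half turn about y gives the same grasp; the last joint's range is limited). The gripper opens to 95 mm and grips with 3 to 60 N. Pads are 20 mm wide; open, the fingers measure 119 mm over their backs; the gripper's body (75 mm by 180 mm) begins 59 mm behind the grasp point.
Start: joints at [1.198, 0.491, 1.559, -0, 1.092, -0.106], TCP at [0.165, 0.603, 0.292] pointing down, gripper open.
Joint ranges: [-3.1, 3.1], [-0.84, 2.19], [0.05, 2.79], [-1.13, 4.28], [0.06, 2.93], [-2.69, 2.69]. Speed limits (rad/s): [2.22, 2.22, 2.79, 3.14, 3.14, 3.14].

INTERFACE

Orientations are given as [roll, pitch, yaw] about the fixed x, y, z axes, in that order (R = Rz(yaw) Ry(pitch) Rx(roll)).
In Python, from plant import bot, snapshot, search_frame, silhouettes, landmark_of gives the robot as it stands.
- The arm moves only by the tool servo_tool, never from a script. Its argument "series" is a list of rows, each an object with "grip": the gripper command: -1 is shut, 1 is fully open, values between are in proportion; "translation": the shift along the tool's x, y, z in cm, a list of three; "spin": the turn about the tool's y in degrees. A call has 1 to 8 rows; each row shifts and turns the pose as measured when the row begins, along the tool's axes as they then stand; what a row does not reach is not made up. A row lasts 1/10 s, in which the tool goes at most 50 mm and 8.59 degrees, less where a joint would pass 70% of its speed; a pose out of reach is approached as far as the arm can. A call is refused whole if a number of a shift passes 5 or a number of a turn 8.59, either way. A call with a gripper value outside its range is refused whole. The fingers move at their own pace and stop on an object; "force" is the grip in N (left out, the last holds). Time passes only in rows, so rows that do not move let the fingers close. It gives the time, the measured TCP pose, the force and the opening at its end, in the units of the state.
- bot.observe(): the state, without advancing time (a new reading comes with each control period).
- snapshot(name): name is "scene" or "top" or "wrist"; returns a dict with "pixels" (384x512x3 uint8, red, green, blue), "mtx" (3x3 intrinsics, pixels), "distortion" ([k1, k2, p1, p2, k3] as OpenCV has them; the pictures are not rectified), "cam_to_world" (4x4, takes a point from camera to world coordinates). Camera axes: x right, y down, z forward; pixel columns grow to the right and rows downward; lengths in m; the calibration is good to about 2 mm. A picture is of the moment at which its call begins. There is no depth.
- bot.sign_off(): hands the job in, once; it reports no verdict.
Trained networks look in the newest picture that a camera, given by its name, has taken for a name from the list of things; names that differ only in an ending like _2 or _b are one class to them, and where a whole thing is asked for, a point or a joint stands for the part that bears it (a point fixed in the world has none). Each returns a list of dicts, best first, with "score" (0 to 1); they miss things now and then, are a little off and sometimes report something else, mostly with a low value. They report only what shows in the picture. A call takes as long as a camera call.
- search_frame(camera, thing): "xyz" ([x, y, z] in m, in world coordinates, good to about 4 mm: the middle of the surface that is visible of it).
- silhouettes(camera, thing): "region" (384x512 bool, what is visible of it).
- landmark_of(camera, thing): "xyz" ([x, y, z] in m, in world coordinates, good to about 4 mm: a listed point, or the origin of a listed thing).
The state is a dict: "clock": time; "joint_pos": joint angles; "joint_velocities": joint speeds; "tau": joint torques, N m; "position": TCP position; "eef_rot": TCP orientation; "wrist_force": force on the tool from outside, world axes, zero at the start; "torque": the same for the moment, N m; "gripper_width": finger opening in m.
Only numpy, scipy, OpenCV 4.12 (cv2) and the standard library are available. Lean on these libraries where they do the work, as an engineer would, in place of code of your own. Each camera call takes 0.05 s, during which the arm holds its last target. There are 200 camera calls.

## Working session

There is one attempt and no reset: what is moved stays moved. The work goes in short steps, Python scripts to look and compute and a tool call to move; the robot and the scene stay as the last step left them, time stands still between calls to the robot, and variables do not carry over. Pictures are saved under pics/ and viewed, about 12 in all and at most 16, crops included, and the job is handed in when it is done.

Besides the shell and the picture viewer there is one more tool, called after "Request:" by a JSON object that holds its "op" and its "data", one argument or row to a line. servo_tool: Moves the arm, as the interface text tells. Its arguments: {"type":"object","properties":{"series":{"type":"array","items":{"type":"object","properties":{"grip":{"type":"number"},"translation":{"type":"array","items":{"type":"number"}},"spin":{"type":"number"}}}},"force":{"type":"number"}},"required":["series"]}

```bash
mkdir -p pics; ls
cat > h.py <<'E'
from plant import bot, snapshot, search_frame, silhouettes, landmark_of
import numpy as np, cv2
def save(n,f):
    s=snapshot(n); cv2.imwrite('pics/'+f,s['pixels'][:,:,::-1]); return s
E
python3 - <<'E'
from h import *
np.set_printoptions(precision=3,suppress=True)
a=save('top','top1.png');b=save('scene','scene1.png')
im=np.hstack([a['pixels'],b['pixels']])[:,:,::-1]
for c in ('top','scene'):
    for t in 'yellow_tray white_tray red_bottle blue_bottle green_bottle orange_tube blue_tube battery crucible'.split():
        print(c,t,[(np.round(d['xyz'],3),round(d['score'],2)) for d in landmark_of(c,t)[:2]])
print(bot.observe())
E
```

```text
pics
top yellow_tray [(array([ 0.495, -0.106, -0.004]), 0.87)]
top white_tray [(array([ 0.461,  0.113, -0.   ]), 0.81)]
top red_bottle [(array([0.449, 0.275, 0.   ]), 0.7)]
top blue_bottle [(array([ 0.455,  0.401, -0.001]), 0.7)]
top green_bottle [(array([ 0.524,  0.312, -0.004]), 0.55)]
top orange_tube [(array([ 0.439, -0.409, -0.001]), 0.63)]
top blue_tube [(array([ 0.442, -0.269, -0.002]), 0.47)]
top battery [(array([ 0.56 , -0.352, -0.002]), 0.49)]
top crucible [(array([ 0.579, -0.475, -0.002]), 0.56)]
scene yellow_tray [(array([ 0.491, -0.105, -0.001]), 0.56)]
scene white_tray [(array([0.461, 0.115, 0.002]), 0.94), (array([ 0.586, -0.472, -0.   ]), 0.47)]
scene red_bottle [(array([ 0.448,  0.276, -0.001]), 0.78)]
scene blue_bottle [(array([ 0.461,  0.409, -0.001]), 0.71), (array([ 0.439, -0.412, -0.006]), 0.33)]
scene green_bottle [(array([ 0.527,  0.307, -0.001]), 0.8)]
scene orange_tube [(array([ 0.437, -0.409, -0.001]), 0.47)]
scene blue_tube [(array([ 0.446, -0.271, -0.003]), 0.76)]
scene battery [(array([ 0.565, -0.35 , -0.001]), 0.39)]
scene crucible [(array([ 0.585, -0.473,  0.   ]), 0.53)]
{'clock': 1.0, 'joint_pos': array([ 1.198,  0.491,  1.559, -0.   ,  1.092, -0.106]), 'joint_velocities': array([-0.   ,  0.   , -0.   , -0.001,  0.   , -0.   ]), 'tau': array([  0.002, -61.247, -25.843,   0.069,   0.045,  -0.   ]), 'position': array([0.165, 0.603, 0.292]), 'eef_rot': array([-1.571, -0.   ,  1.304]), 'wrist_force': array([-0.209,  0.166, -0.708]), 'torque': array([ 0.035,  0.007, -0.04 ]), 'gripper_width': 0.09518032397319715}
```

View pics/top1.png

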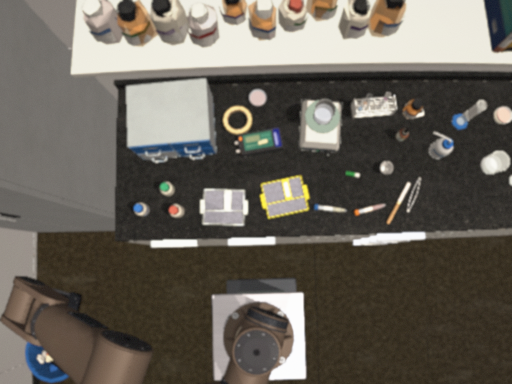

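View pics/scene1.png

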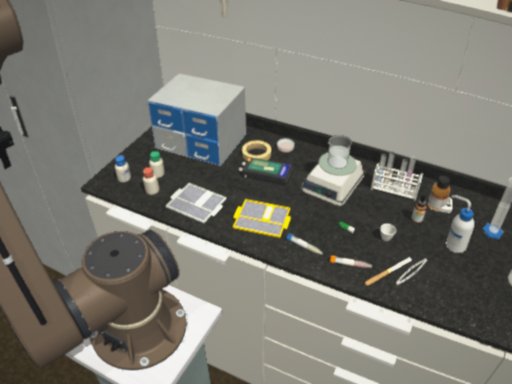

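Run:
```python
from h import *
for c in ['top']:
    s=snapshot(c); M=s['cam_to_world']
    for t,z in [('yellow_tray',.008),('white_tray',.008),('orange_tube',.009),('blue_tube',.009),('battery',.012)]:
        r=silhouettes(c,t)
        if not r: print(t,'none');continue
        m=r[0]['region'].astype(np.uint8)
        if 'tray' in t: m=cv2.morphologyEx(m,cv2.MORPH_CLOSE,np.ones((25,25)))
        v,u=np.nonzero(m)
        p=cv2.undistortPoints(np.c_[u,v].astype(float)[:,None],np.array(s['mtx']),np.array(s['distortion']))[:,0]
        d=np.c_[p,np.ones(len(p))]@M[:3,:3].T; o=M[:3,3]
        w=(o+d*((z-o[2])/d[:,2:]))[:,:2]
        rc=cv2.minAreaRect(w.astype(np.float32)*1000)
        print(t,r[0]['score'],len(u),'px',u.mean(),v.mean(),'rect',np.round(rc[0],1),np.round(rc[1],1),round(rc[2],1),'corners',np.round(cv2.boxPoints(rc)).tolist())
```

```text
yellow_tray 0.61 1536 px 283.8053385416667 196.04947916666666 rect [ 493.3 -107.3] [126.9 166.7] 10.9 corners [[415.0, -37.0], [447.0, -201.0], [571.0, -177.0], [540.0, -13.0]]
white_tray 0.67 1515 px 223.54323432343233 206.42442244224424 rect [461.9 106.6] [164.7 125.3] 88.3 corners [[397.0, 26.0], [522.0, 22.0], [527.0, 187.0], [402.0, 191.0]]
orange_tube none
blue_tube 0.66 117 px 329.3247863247863 207.9145299145299 rect [ 445.9 -266.6] [101.2  16. ] 81.1 corners [[430.0, -315.0], [446.0, -318.0], [462.0, -218.0], [446.0, -215.0]]
battery 0.61 35 px 352.0571428571429 173.45714285714286 rect [ 566.9 -355.1] [36.1 10.9] 88.5 corners [[561.0, -373.0], [572.0, -373.0], [573.0, -337.0], [562.0, -337.0]]
```

The top view shows the white tray at about (224,207), the yellow tray at (285,197), rotated about 11°, and the tubes at (330,208) and (370,209). The battery is at (352,173), the crucible at (386,168), and the three bottles are at left. The scene view agrees. The tubes and battery go first and the bottles last.

```bash
cat >> h.py <<'E'
import sys
def plan(*wps, grip=None):
    """waypoints (x,y,z,yaw_deg) -> rows in tool axes, 8 per line"""
    o=bot.observe(); p=np.array(o['position']); a=np.degrees(o['eef_rot'][2])
    rows=[]
    for w in wps:
        d=np.array(w[:3])-p; da=(w[3]-a+180)%360-180
        n=max(1,int(np.ceil(max(np.linalg.norm(d)/.0495,abs(da)/8.5))))
        for i in range(n):
            c,s=np.cos(np.radians(a)),np.sin(np.radians(a)); e=d/n*100
            rows.append([round(float(q),1) for q in (c*e[0]+s*e[1],-e[2],-s*e[0]+c*e[1])]+[round(float(-da/n),1)])
            p=p+d/n; a+=da/n
    print('now',np.round(o['position'],4),np.round(np.degrees(o['eef_rot']),1),'w',round(o['gripper_width'],4),'F',np.round(o['wrist_force'],1),'t',round(o['clock'],1))
    for i in range(0,len(rows),8): print(rows[i:i+8])
def proj(s,uv,z):
    p=cv2.undistortPoints(np.array(uv,float)[:,None],np.array(s['mtx']),np.array(s['distortion']))[:,0]
    M=s['cam_to_world']; d=np.c_[p,np.ones(len(p))]@M[:3,:3].T; o=M[:3,3]
    return (o+d*((z-o[2])/d[:,2:]))[:,:2]
def rect(s,cam,t,z,close=0):
    r=silhouettes(cam,t)
    if not r: print(t,'none');return
    m=r[0]['region'].astype(np.uint8)
    if close: m=cv2.morphologyEx(m,cv2.MORPH_CLOSE,np.ones((close,close)))
    v,u=np.nonzero(m); w=proj(s,np.c_[u,v],z)*1000
    rc=cv2.minAreaRect(w.astype(np.float32))
    ev,V=np.linalg.eigh(np.cov(w.T)); ax=np.degrees(np.arctan2(V[1,1],V[0,1]))
    print(t,round(r[0]['score'],2),len(u),'rect',np.round(rc[0],1),np.round(rc[1],1),round(rc[2],1),'axis',round(ax,1),'corners',np.round(cv2.boxPoints(rc)).tolist())
E
python3 -c "
from h import *
plan((.40,.40,.29,45),(.45,.12,.29,10),(.44,-.25,.28,-9))"
```

```text
now [0.1648 0.6029 0.2923] [-90.   -0.   74.7] w 0.095 F [ 0.7  0.7 -0.5] t 1.3
[[-1.9, 0.0, -4.0, 4.2], [-1.6, 0.0, -4.1, 4.2], [-1.3, 0.0, -4.2, 4.2], [-1.0, 0.0, -4.3, 4.2], [-0.7, 0.0, -4.4, 4.2], [-0.3, 0.0, -4.4, 4.2], [-0.0, 0.0, -4.4, 4.2], [-2.7, -0.0, -3.9, 5.8]]
[[-2.3, -0.0, -4.1, 5.8], [-1.9, -0.0, -4.4, 5.8], [-1.4, -0.0, -4.5, 5.8], [-0.9, -0.0, -4.6, 5.8], [-0.5, -0.0, -4.7, 5.8], [-0.9, 0.1, -4.5, 2.4], [-0.7, 0.1, -4.6, 2.4], [-0.5, 0.1, -4.6, 2.4]]
[[-0.4, 0.1, -4.6, 2.4], [-0.2, 0.1, -4.6, 2.4], [0.0, 0.1, -4.6, 2.4], [0.2, 0.1, -4.6, 2.4], [0.4, 0.1, -4.6, 2.4]]
```

Request:
{"op": "servo_tool", "data": {
  "series": [
    {"grip": 0.3,"translation": [-1.9,0,-4.0],"spin": 4.2},
    {"grip": 0.3,"translation": [-1.6,0,-4.1],"spin": 4.2},
    {"grip": 0.3,"translation": [-1.3,0,-4.2],"spin": 4.2},
    {"grip": 0.3,"translation": [-1.0,0,-4.3],"spin": 4.2},
    {"grip": 0.3,"translation": [-0.7,0,-4.4],"spin": 4.2},
    {"grip": 0.3,"translation": [-0.3,0,-4.4],"spin": 4.2},
    {"grip": 0.3,"translation": [0,0,-4.4],"spin": 4.2},
    {"grip": 0.3,"translation": [-2.7,0,-3.9],"spin": 5.8}
  ],
  "force": 15
}}

```text
clock: 2.1
position: [0.4128, 0.3487, 0.2918]
eef_rot: [-1.57, -0.003, 0.675]
wrist_force: [0.1, -0.1, 0.0]
gripper_width: 0.062
```

Request:
{"op": "servo_tool", "data": {
  "series": [
    {"grip": 0.3,"translation": [-2.3,0,-4.1],"spin": 5.8},
    {"grip": 0.3,"translation": [-1.9,0,-4.4],"spin": 5.8},
    {"grip": 0.3,"translation": [-1.4,0,-4.5],"spin": 5.8},
    {"grip": 0.3,"translation": [-0.9,0,-4.6],"spin": 5.8},
    {"grip": 0.3,"translation": [-0.5,0,-4.7],"spin": 5.8},
    {"grip": 0.3,"translation": [-0.9,0.1,-4.5],"spin": 2.4},
    {"grip": 0.3,"translation": [-0.7,0.1,-4.6],"spin": 2.4},
    {"grip": 0.3,"translation": [-0.5,0.1,-4.6],"spin": 2.4}
  ]
}}

```text
clock: 2.9
position: [0.4447, -0.0379, 0.2888]
eef_rot: [-1.568, -0.007, 0.015]
wrist_force: [1.0, -0.3, -0.5]
gripper_width: 0.0619
```

```bash
python3 -c "
from h import *
s=save('wrist','w1.png')
print(np.round(s['cam_to_world'],3))
for t in ('yellow_tray','white_tray'): rect(s,'wrist',t,.008,25); print([(np.round(d['xyz'],3),round(d['score'],2)) for d in landmark_of('wrist',t)[:2]])
plan((.44,-.25,.28,-9))"
```

```text
[[ 1.     0.013  0.011  0.442]
 [ 0.015 -0.971 -0.239  0.03 ]
 [ 0.008  0.239 -0.971  0.383]
 [ 0.     0.     0.     1.   ]]
yellow_tray 0.76 6368 rect [ 490.  -104.9] [125.9 166.5] 10.6 axis -154.2 corners [[413.0, -35.0], [443.0, -198.0], [567.0, -175.0], [537.0, -12.0]]
[(array([ 0.495, -0.104,  0.   ]), 0.68)]
white_tray 0.95 11946 rect [458.8 103.6] [152.9 128.4] 87.7 axis 80.9 corners [[392.0, 30.0], [520.0, 25.0], [526.0, 177.0], [398.0, 183.0]]
[(array([ 0.461,  0.108, -0.001]), 0.65)]
now [ 0.445  -0.0359  0.2886] [-89.8  -0.4   0.9] w 0.0615 F [ 0.3  1.3 -0.7] t 3.1
[[-0.2, 0.2, -4.3, 2.0], [-0.0, 0.2, -4.3, 2.0], [0.1, 0.2, -4.3, 2.0], [0.3, 0.2, -4.3, 2.0], [0.4, 0.2, -4.3, 2.0]]
```

View pics/w1.png

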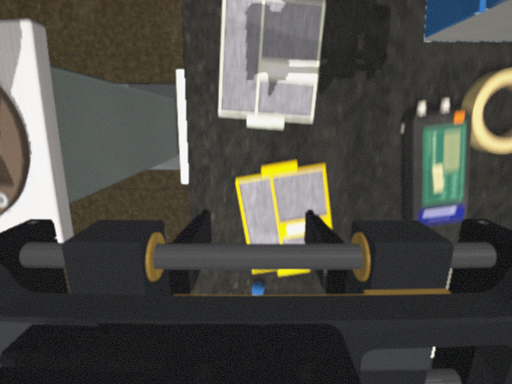

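The wrist view shows the white tray around (270,60) and the yellow tray around (285,220). The camera sits on the +y side, so I'll move past the tubes to see them.

Request:
{"op": "servo_tool", "data": {
  "series": [
    {"grip": 0.3,"translation": [0.1,-0.1,-5.0],"spin": 0},
    {"grip": 0.3,"translation": [0.1,-0.1,-5.0],"spin": 0},
    {"grip": 0.3,"translation": [0.2,-0.1,-5.0],"spin": 0},
    {"grip": 0.3,"translation": [0.2,-0.1,-5.0],"spin": 0},
    {"grip": 0.3,"translation": [0.2,-0.1,-5.0],"spin": 0},
    {"grip": 0.3,"translation": [0.2,-0.1,-5.0],"spin": 0},
    {"grip": 0.3,"translation": [0.2,-0.1,-5.0],"spin": 0},
    {"grip": 0.3,"translation": [0.2,-0.1,-5.0],"spin": 0}
  ]
}}

```text
clock: 3.95
position: [0.4785, -0.4297, 0.2966]
eef_rot: [-1.567, -0.008, 0.05]
wrist_force: [1.1, 0.2, 0.5]
gripper_width: 0.0618
```

Request:
{"op": "servo_tool", "data": {
  "series": [
    {"grip": 0.3,"translation": [0.1,0,-4.0],"spin": 0},
    {"grip": 0.3,"translation": [0,0,0],"spin": 0},
    {"grip": 0.3,"translation": [0,0,0],"spin": 0}
  ]
}}

```text
clock: 4.25
position: [0.4854, -0.4718, 0.2946]
eef_rot: [-1.566, -0.008, 0.054]
wrist_force: [0.5, 1.2, 0.9]
gripper_width: 0.0618
```

```bash
python3 -c "
from h import *
s=save('wrist','w2.png')
for t,z in (('blue_tube',.009),('orange_tube',.009),('battery',.012),('crucible',.03)): rect(s,'wrist',t,z); print([(np.round(d['xyz'],3),round(d['score'],2)) for d in landmark_of('wrist',t)[:2]])
plan((.445,-.27,.20,-9))"
```

```text
blue_tube 0.78 656 rect [ 439.2 -291. ] [69.4 17.6] 83.4 axis 80.5 corners [[426.0, -324.0], [444.0, -326.0], [452.0, -257.0], [434.0, -255.0]]
[(array([ 0.447, -0.267, -0.001]), 0.65)]
orange_tube 0.61 1005 rect [ 437.  -408.7] [ 18.3 117. ] 13.5 axis 103.1 corners [[415.0, -354.0], [442.0, -468.0], [460.0, -464.0], [432.0, -350.0]]
[(array([ 0.437, -0.409, -0.002]), 0.59)]
battery 0.73 420 rect [ 563.5 -353. ] [49.9 14.9] 78.5 axis 77.8 corners [[551.0, -376.0], [566.0, -379.0], [576.0, -330.0], [561.0, -327.0]]
[(array([ 0.565, -0.354, -0.002]), 0.7)]
crucible none
[(array([ 0.579, -0.474, -0.001]), 0.96)]
now [ 0.4843 -0.4724  0.2956] [-89.8  -0.5   3. ] w 0.0619 F [0.5 0.2 0.5] t 4.7
[[-0.6, 1.9, 4.1, 2.4], [-0.7, 1.9, 4.1, 2.4], [-0.9, 1.9, 4.0, 2.4], [-1.1, 1.9, 4.0, 2.4], [-1.2, 1.9, 3.9, 2.4]]
```

View pics/w2.png

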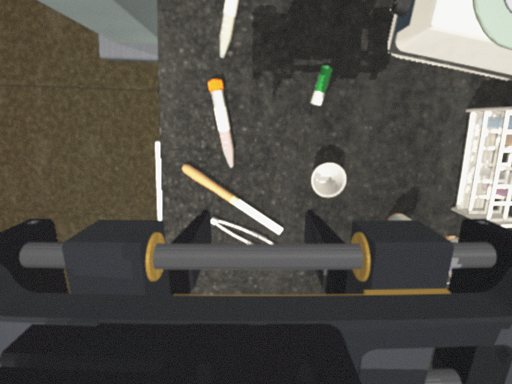

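The view shows the orange tube from (216,85) to (230,165), the battery at (321,86) and the crucible at (328,180), all consistent with the network positions. I'll take the orange tube first.

```bash
python3 -c "
from h import *
plan((.437,-.4087,.15,13.2),(.437,-.4087,.083,13.2))"
```

```text
now [ 0.4843 -0.4724  0.2956] [-89.8  -0.5   3. ] w 0.0619 F [0.5 0.2 0.5] t 4.7
[[-1.1, 3.6, 1.7, -2.5], [-1.0, 3.6, 1.7, -2.5], [-0.9, 3.6, 1.7, -2.5], [-0.9, 3.6, 1.8, -2.5], [0.0, 3.3, 0.0, -0.0], [0.0, 3.3, 0.0, -0.0]]
```

Request:
{"op": "servo_tool", "data": {
  "series": [
    {"grip": 0.1,"translation": [-1.1,3.6,1.7],"spin": -2.5},
    {"grip": 0.1,"translation": [-1.0,3.6,1.7],"spin": -2.5},
    {"grip": 0.1,"translation": [-0.9,3.6,1.7],"spin": -2.5},
    {"grip": 0.1,"translation": [-0.9,3.6,1.8],"spin": -2.5},
    {"grip": 0.1,"translation": [0,0,0],"spin": 0},
    {"grip": 0.1,"translation": [0,0,0],"spin": 0}
  ]
}}

```text
clock: 5.3
position: [0.438, -0.4065, 0.1502]
eef_rot: [-1.575, -0.012, 0.233]
wrist_force: [0.3, -0.3, -0.0]
gripper_width: 0.0526
```

```bash
python3 -c "
from h import *
plan((.437,-.4087,.11,13.2),(.437,-.4087,.083,13.2))"
```

```text
now [ 0.438  -0.4065  0.1502] [-90.3  -0.7  13.4] w 0.0526 F [ 0.3 -0.3 -0. ] t 5.3
[[-0.2, 4.0, -0.2, 0.2], [0.0, 2.7, 0.0, -0.0]]
```

Tracking is accurate. I'll descend and grip.

Request:
{"op": "servo_tool", "data": {
  "series": [
    {"grip": 0.1,"translation": [-0.1,4.0,-0.2],"spin": 0.2},
    {"grip": 0.1,"translation": [0,2.5,0],"spin": 0},
    {"grip": 0.1,"translation": [0,0.2,0],"spin": 0},
    {"grip": -1,"translation": [0,0,0],"spin": 0},
    {"grip": -1,"translation": [0,0,0],"spin": 0},
    {"grip": -1,"translation": [0,0,0],"spin": 0},
    {"grip": -1,"translation": [0,0,0],"spin": 0},
    {"grip": -1,"translation": [0,0,0],"spin": 0}
  ]
}}

```text
clock: 6.1
position: [0.4442, -0.416, 0.094]
eef_rot: [-1.593, -0.022, 0.226]
wrist_force: [-0.4, -0.2, -0.1]
gripper_width: 0.0177
```

```bash
cat > t.py <<'E'
from h import *
T={'y':(.493,-.105,10.7),'w':(.4605,.109,-2.0)}
def loc(k,x,y):
    a=np.radians(T[k][2]); return T[k][0]+np.cos(a)*x-np.sin(a)*y, T[k][1]+np.sin(a)*x+np.cos(a)*y
E
python3 -c "
from t import *
x,y=loc('y',-.037,0); print(x,y); p=bot.observe()['position']
plan((p[0],p[1],.16,13.2),(x,y,.16,10.7),(x,y,.11,10.7),(x,y,.0885,10.7))"
```

```text
0.45664332652788625 -0.11186966476926635
now [ 0.4442 -0.416   0.094 ] [-91.3  -1.2  12.9] w 0.0177 F [-0.4 -0.2 -0.1] t 6.1
[[0.0, -3.3, 0.0, -0.1], [0.0, -3.3, 0.0, -0.1], [1.2, -0.0, 4.2, 0.4], [1.1, -0.0, 4.2, 0.4], [1.1, -0.0, 4.2, 0.4], [1.1, -0.0, 4.2, 0.4], [1.1, -0.0, 4.2, 0.4], [1.0, -0.0, 4.2, 0.4]]
[[1.0, -0.0, 4.2, 0.4], [0.0, 2.5, 0.0, -0.0], [0.0, 2.5, 0.0, -0.0], [0.0, 2.2, -0.0, -0.0]]
```

Request:
{"op": "servo_tool", "data": {
  "series": [
    {"grip": -1,"translation": [0,0,0],"spin": 0},
    {"grip": -1,"translation": [0,0,0],"spin": 0}
  ]
}}

```text
clock: 6.3
position: [0.4444, -0.4165, 0.0952]
eef_rot: [-1.595, -0.023, 0.226]
wrist_force: [-0.5, 0.2, 2.9]
gripper_width: 0.0027
```

Request:
{"op": "servo_tool", "data": {
  "series": [
    {"grip": -1,"translation": [0,-3.3,0],"spin": 0},
    {"grip": -1,"translation": [0,-3.3,0],"spin": 0}
  ]
}}

```text
clock: 6.5
position: [0.4416, -0.4141, 0.1587]
eef_rot: [-1.588, -0.019, 0.226]
wrist_force: [-0.2, 0.5, -0.5]
gripper_width: 0.0004
```

```bash
python3 -c "
from t import *
save('wrist','w3.png'); s=save('scene','s3.png')
print([(np.round(d['xyz'],3),round(d['score'],2)) for d in landmark_of('scene','orange_tube')])
im=cv2.resize(s['pixels'][200:300,260:420,::-1],None,fx=3,fy=3); w=cv2.imread('pics/w3.png'); 
cv2.imwrite('pics/c3.png',np.hstack([cv2.resize(w,(400,300)),im[:, :400]]))
x,y=loc('y',-.037,0); plan((x,y,.16,10.7),(x,y,.11,10.7))"
```

```text
[(array([ 0.439, -0.406, -0.001]), 0.46)]
now [ 0.4422 -0.4147  0.16  ] [-91.2  -1.2  12.9] w 0.0003 F [ 0.4 -0.1  0.1] t 6.7
[[1.2, -0.0, 4.2, 0.3], [1.1, -0.0, 4.2, 0.3], [1.1, -0.0, 4.2, 0.3], [1.1, -0.0, 4.2, 0.3], [1.1, -0.0, 4.2, 0.3], [1.1, -0.0, 4.2, 0.3], [1.0, -0.0, 4.2, 0.3], [0.0, 2.5, 0.0, -0.0]]
[[0.0, 2.5, 0.0, -0.0]]
```

View pics/c3.png

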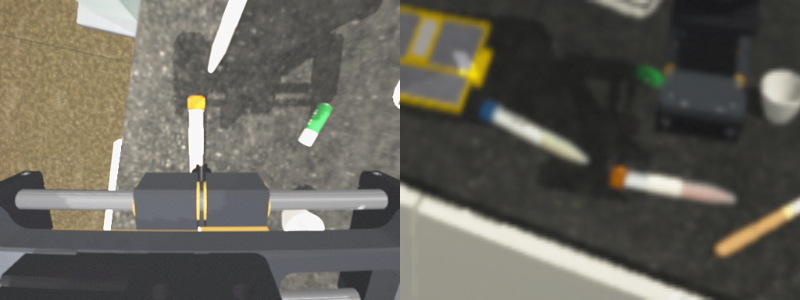

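I missed: the tube is still lying at its place, and the tool rose and shifted during closing. I'll descend in stages and watch the readings.

```bash
python3 -c "
from t import *
plan((.437,-.4087,.115,13.2))"
```

```text
now [ 0.4422 -0.4147  0.16  ] [-91.2  -1.2  12.9] w 0.0003 F [ 0.4 -0.1  0.1] t 6.7
[[-0.4, 4.5, 0.7, -0.3]]
```

Request:
{"op": "servo_tool", "data": {
  "series": [
    {"grip": 0.0,"translation": [-0.4,0,0.7],"spin": -0.3},
    {"grip": 0.0,"translation": [0,0,0],"spin": 0},
    {"grip": 0.0,"translation": [0,0,0],"spin": 0},
    {"grip": 0.0,"translation": [0,4.5,0],"spin": 0}
  ]
}}

```text
clock: 7.05
position: [0.4379, -0.4094, 0.1153]
eef_rot: [-1.596, -0.023, 0.232]
wrist_force: [1.7, -0.9, -2.3]
gripper_width: 0.0272
```

Request:
{"op": "servo_tool", "data": {
  "series": [
    {"grip": 0.0,"translation": [0,0,0],"spin": 0},
    {"grip": 0.0,"translation": [0,0,0],"spin": 0}
  ]
}}

```text
clock: 7.25
position: [0.4366, -0.408, 0.1107]
eef_rot: [-1.588, -0.019, 0.231]
wrist_force: [-0.2, 0.8, 0.6]
gripper_width: 0.0429
```

Request:
{"op": "servo_tool", "data": {
  "series": [
    {"grip": 0.0,"translation": [0,1.5,0],"spin": 0}
  ]
}}

```text
clock: 7.35
position: [0.4375, -0.4088, 0.0974]
eef_rot: [-1.59, -0.02, 0.232]
wrist_force: [0.2, -1.0, -0.3]
gripper_width: 0.0467
```

Request:
{"op": "servo_tool", "data": {
  "series": [
    {"grip": 0.0,"translation": [0,0,0],"spin": 0}
  ]
}}

```text
clock: 7.45
position: [0.4373, -0.4085, 0.0966]
eef_rot: [-1.589, -0.019, 0.231]
wrist_force: [0.4, 0.4, -0.1]
gripper_width: 0.0474
```

```bash
python3 -c "
from t import *
plan((.437,-.4087,.083,13.2)); print(bot.observe()['joint_pos'])"
```

```text
now [ 0.4373 -0.4085  0.0966] [-91.1  -1.1  13.3] w 0.0474 F [ 0.4  0.4 -0.1] t 7.5
[[-0.0, 1.4, -0.0, 0.1]]
[-0.86464079  0.69967458  1.79923086  0.01533249  0.61744377 -1.10825711]
```

Request:
{"op": "servo_tool", "data": {
  "series": [
    {"grip": 0.0,"translation": [0,0.7,0],"spin": 0},
    {"grip": 0.0,"translation": [0,0.5,0],"spin": 0},
    {"grip": 0.0,"translation": [0,0,0],"spin": 0}
  ]
}}

```text
clock: 7.75
position: [0.438, -0.4092, 0.0853]
eef_rot: [-1.591, -0.021, 0.232]
wrist_force: [-0.1, 0.4, 0.3]
gripper_width: 0.0473
```

Request:
{"op": "servo_tool", "data": {
  "series": [
    {"grip": -1,"translation": [0,0,0],"spin": 0}
  ]
}}

```text
clock: 7.85
position: [0.4381, -0.4093, 0.0854]
eef_rot: [-1.592, -0.021, 0.232]
wrist_force: [0.3, -0.6, 0.1]
gripper_width: 0.0435
```

Request:
{"op": "servo_tool", "data": {
  "series": [
    {"grip": -1,"translation": [0,0,0],"spin": 0},
    {"grip": -1,"translation": [0,0,0],"spin": 0},
    {"grip": -1,"translation": [0,0,0],"spin": 0},
    {"grip": -1,"translation": [0,0,0],"spin": 0},
    {"grip": -1,"translation": [0,0,0],"spin": 0},
    {"grip": -1,"translation": [0,0,0],"spin": 0}
  ]
}}

```text
clock: 8.45
position: [0.4382, -0.4094, 0.0862]
eef_rot: [-1.593, -0.021, 0.232]
wrist_force: [-0.6, -0.3, 0.5]
gripper_width: 0.0154
```

Request:
{"op": "servo_tool", "data": {
  "series": [
    {"grip": -1,"translation": [0,0,0],"spin": 0},
    {"grip": -1,"translation": [0,0,0],"spin": 0}
  ]
}}

```text
clock: 8.65
position: [0.4382, -0.4094, 0.0862]
eef_rot: [-1.593, -0.021, 0.232]
wrist_force: [-0.7, -0.5, 0.1]
gripper_width: 0.0151
```

The 15.1 mm chord means the grip is high. I'll reopen and go 5 mm lower.

Request:
{"op": "servo_tool", "data": {
  "series": [
    {"grip": -0.3,"translation": [0,0,0],"spin": 0},
    {"grip": -0.3,"translation": [0,0,0],"spin": 0},
    {"grip": -0.3,"translation": [0,0.3,0],"spin": 0},
    {"grip": -0.3,"translation": [0,0.2,0],"spin": 0},
    {"grip": -0.3,"translation": [0,0.1,0],"spin": 0}
  ]
}}

```text
clock: 9.15
position: [0.4384, -0.4096, 0.0798]
eef_rot: [-1.593, -0.021, 0.232]
wrist_force: [-0.2, -0.6, -0.1]
gripper_width: 0.0333
```

Request:
{"op": "servo_tool", "data": {
  "series": [
    {"grip": -1,"translation": [0,0,0],"spin": 0},
    {"grip": -1,"translation": [0,0,0],"spin": 0},
    {"grip": -1,"translation": [0,0,0],"spin": 0},
    {"grip": -1,"translation": [0,0,0],"spin": 0},
    {"grip": -1,"translation": [0,0,0],"spin": 0}
  ]
}}

```text
clock: 9.65
position: [0.4384, -0.4095, 0.0795]
eef_rot: [-1.592, -0.021, 0.232]
wrist_force: [-0.4, 1.0, 0.1]
gripper_width: 0.0152
```

Request:
{"op": "servo_tool", "data": {
  "series": [
    {"grip": -0.4,"translation": [0,0,0],"spin": 0},
    {"grip": -0.4,"translation": [0,-0.3,0],"spin": 0},
    {"grip": -0.4,"translation": [0,-0.1,0],"spin": 0},
    {"grip": -1,"translation": [0,0,0],"spin": 0},
    {"grip": -1,"translation": [0,0,0],"spin": 0},
    {"grip": -1,"translation": [0,0,0],"spin": 0},
    {"grip": -1,"translation": [0,0,0],"spin": 0},
    {"grip": -1,"translation": [0,0,0],"spin": 0}
  ]
}}

```text
clock: 10.45
position: [0.4383, -0.4095, 0.0842]
eef_rot: [-1.593, -0.021, 0.232]
wrist_force: [-0.3, 0.2, 0.3]
gripper_width: 0.0155
```

Request:
{"op": "servo_tool", "data": {
  "series": [
    {"grip": -1,"translation": [0,-2,0],"spin": 0},
    {"grip": -1,"translation": [0,-3,0],"spin": 0},
    {"grip": -1,"translation": [0,-2,0],"spin": 0},
    {"grip": -1,"translation": [0,0,0],"spin": 0}
  ]
}}

```text
clock: 10.85
position: [0.4362, -0.408, 0.1551]
eef_rot: [-1.59, -0.02, 0.231]
wrist_force: [0.9, -0.1, -0.3]
gripper_width: 0.0156
```

```bash
python3 -c "
from t import *
x,y=loc('y',-.037,0); plan((x,y,.16,10.7),(x,y,.11,10.7))"
```

```text
now [ 0.4362 -0.408   0.1551] [-91.1  -1.1  13.3] w 0.0156 F [ 0.9 -0.1 -0.3] t 10.8
[[1.5, -0.1, 4.7, 0.4], [1.4, -0.1, 4.7, 0.4], [1.4, -0.1, 4.7, 0.4], [1.4, -0.1, 4.8, 0.4], [1.3, -0.1, 4.8, 0.4], [1.3, -0.1, 4.8, 0.4], [0.0, 2.5, -0.0, -0.0], [0.0, 2.5, -0.0, -0.0]]
```

Request:
{"op": "servo_tool", "data": {
  "series": [
    {"grip": -1,"translation": [1.0,-0.1,3.3],"spin": 0.3},
    {"grip": -1,"translation": [1.4,-0.1,4.7],"spin": 0.4},
    {"grip": -1,"translation": [1.4,-0.1,4.7],"spin": 0.4},
    {"grip": -1,"translation": [1.4,-0.1,4.7],"spin": 0.4},
    {"grip": -1,"translation": [1.4,-0.1,4.7],"spin": 0.4},
    {"grip": -1,"translation": [1.0,0,3.5],"spin": 0.4},
    {"grip": -1,"translation": [0.7,0,2.5],"spin": 0.2},
    {"grip": -1,"translation": [0,0,0],"spin": 0}
  ]
}}

```text
clock: 11.65
position: [0.4564, -0.1072, 0.1503]
eef_rot: [-1.589, -0.018, 0.183]
wrist_force: [-0.7, -1.1, 1.0]
gripper_width: 0.0155
```

```bash
python3 -c "
from t import *
x,y=loc('y',-.037,0); plan((x,y,.155,10.7),(x,y,.1,10.7))
s=save('wrist','w4.png');save('scene','s4.png')
for t in ('yellow_tray','white_tray'): rect(s,'wrist',t,.008,25); print([(np.round(d['xyz'],3),round(d['score'],2)) for d in landmark_of('wrist',t)[:2]])
"
```

```text
now [ 0.4564 -0.1072  0.1503] [-91.   -1.   10.5] w 0.0155 F [-0.7 -1.1  1. ] t 11.7
[[-0.1, -0.5, -0.5, -0.2], [0.0, 2.7, 0.0, -0.0], [0.0, 2.7, 0.0, -0.0]]
yellow_tray 0.56 14107 rect [ 489.3 -106.6] [126.6 169.2] 10.1 axis -172.0 corners [[412.0, -34.0], [442.0, -201.0], [567.0, -179.0], [537.0, -12.0]]
[(array([ 0.493, -0.105,  0.   ]), 0.74)]
white_tray 0.66 4280 rect [463.1  38.2] [121.5  28.9] 11.3 axis -171.7 corners [[401.0, 40.0], [406.0, 12.0], [525.0, 36.0], [520.0, 64.0]]
[]
```

View pics/w4.png

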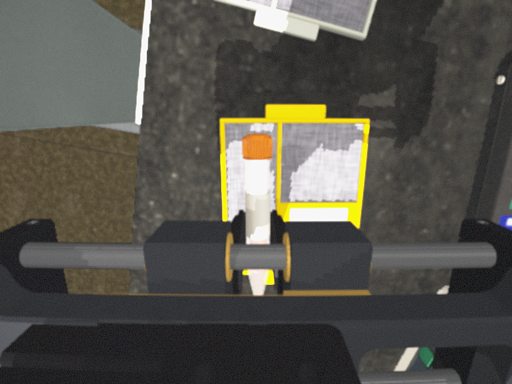

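The tube is held, with its cap at (257,147) above the long compartment (columns 222–280). I'll descend.

Request:
{"op": "servo_tool", "data": {
  "series": [
    {"grip": -1,"translation": [-0.2,2.5,-0.5],"spin": 0},
    {"grip": -1,"translation": [0,1.8,0],"spin": 0},
    {"grip": -1,"translation": [0,0.7,0],"spin": 0},
    {"grip": -1,"translation": [0,0.4,0],"spin": 0},
    {"grip": -1,"translation": [0,0,0],"spin": 0}
  ]
}}

```text
clock: 12.45
position: [0.4573, -0.1213, 0.0957]
eef_rot: [-1.591, -0.022, 0.172]
wrist_force: [-0.2, 1.0, -0.7]
gripper_width: 0.0156
```

Request:
{"op": "servo_tool", "data": {
  "series": [
    {"grip": -1,"translation": [-0.1,0.3,0.8],"spin": -0.5},
    {"grip": -1,"translation": [0,0.3,0],"spin": 0},
    {"grip": -1,"translation": [0,0,0],"spin": 0},
    {"grip": -1,"translation": [0,0,0],"spin": 0}
  ]
}}

```text
clock: 12.85
position: [0.4553, -0.113, 0.0906]
eef_rot: [-1.593, -0.023, 0.182]
wrist_force: [0.1, -0.2, -0.7]
gripper_width: 0.0157
```

Request:
{"op": "servo_tool", "data": {
  "series": [
    {"grip": -1,"translation": [0,0.2,0],"spin": 0},
    {"grip": -0.4,"translation": [0,0,0],"spin": 0},
    {"grip": -0.4,"translation": [0,0,0],"spin": 0},
    {"grip": -0.2,"translation": [0,-1,0],"spin": 0},
    {"grip": 0,"translation": [0,-3,0],"spin": 0},
    {"grip": 0,"translation": [0,-3,0],"spin": 0},
    {"grip": 0,"translation": [0,0,0],"spin": 0}
  ]
}}

```text
clock: 13.55
position: [0.4534, -0.1118, 0.1623]
eef_rot: [-1.592, -0.023, 0.182]
wrist_force: [1.0, -0.2, -1.8]
gripper_width: 0.0469
```

```bash
python3 -c "
from t import *
plan((.40,-.27,.17,-9),(.446,-.268,.17,-9),(.446,-.268,.1,-9))
s=save('wrist','w5.png')
rect(s,'wrist','orange_tube',.013)
for c in ('top','scene'):
  s=snapshot(c); rect(s,c,'orange_tube',.013);print([(np.round(d['xyz'],3),round(d['score'],2)) for d in landmark_of(c,'orange_tube')[:2]])
"
```

```text
now [ 0.4534 -0.1118  0.1623] [-91.2  -1.3  10.4] w 0.0469 F [ 1.  -0.2 -1.8] t 13.6
[[-2.0, -0.2, -3.6, 4.9], [-1.7, -0.2, -3.8, 4.9], [-1.4, -0.2, -3.9, 4.9], [-1.0, -0.2, -4.0, 4.9], [4.5, 0.0, 0.9, -0.0], [0.0, 3.5, 0.0, -0.0], [0.0, 3.5, 0.0, -0.0]]
orange_tube 0.62 1909 rect [ 454.9 -107.3] [ 17.5 105.7] 10.3 axis 101.5 corners [[437.0, -57.0], [456.0, -161.0], [473.0, -158.0], [454.0, -54.0]]
orange_tube 0.61 136 rect [ 445.3 -266.1] [108.   16.5] 80.7 axis 80.6 corners [[428.0, -318.0], [445.0, -321.0], [462.0, -214.0], [446.0, -211.0]]
[(array([0.459, 0.113, 0.001]), 0.39)]
orange_tube 0.49 147 rect [ 457.2 -110.1] [ 21.9 102.9] 15.1 axis 101.8 corners [[433.0, -63.0], [460.0, -163.0], [481.0, -157.0], [454.0, -58.0]]
[(array([ 0.457, -0.112, -0.   ]), 0.5)]
```

View pics/w5.png

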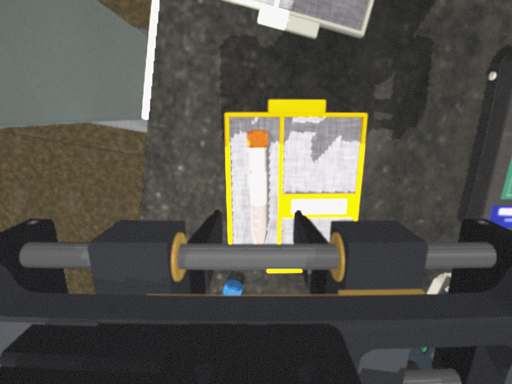

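The orange tube lies inside the long compartment, from (258,135) to (258,240). Next is the blue tube.

Request:
{"op": "servo_tool", "data": {
  "series": [
    {"grip": 0,"translation": [-0.6,-0.2,-3.6],"spin": 4.9},
    {"grip": 0,"translation": [-0.5,-0.2,-3.9],"spin": 4.9},
    {"grip": 0,"translation": [-0.2,0,-4.0],"spin": 4.9},
    {"grip": 0,"translation": [0,0,-3.9],"spin": 4.9},
    {"grip": 0,"translation": [0,0,0],"spin": 0},
    {"grip": 0,"translation": [0,0,0],"spin": 0}
  ]
}}

```text
clock: 14.55
position: [0.4461, -0.2711, 0.161]
eef_rot: [-1.579, -0.017, -0.172]
wrist_force: [-1.1, -0.4, 0.1]
gripper_width: 0.0478
```

```bash
python3 -c "
from t import *
plan((.446,-.267,.13,-9),(.446,-.267,.1,-9))"
```

```text
now [ 0.4461 -0.2711  0.161 ] [-90.5  -1.   -9.8] w 0.0478 F [-1.1 -0.4  0.1] t 14.6
[[-0.1, 3.1, 0.4, -0.8], [0.0, 3.0, 0.0, -0.0]]
```

Request:
{"op": "servo_tool", "data": {
  "series": [
    {"grip": 0,"translation": [-0.1,3.0,0.4],"spin": -0.8},
    {"grip": 0,"translation": [0,2.0,0],"spin": 0},
    {"grip": 0,"translation": [0,1.0,0],"spin": 0},
    {"grip": 0,"translation": [0,0.4,0],"spin": 0},
    {"grip": 0,"translation": [0,0.2,0],"spin": 0},
    {"grip": 0,"translation": [0,0,0],"spin": 0}
  ]
}}

```text
clock: 15.15
position: [0.4474, -0.2638, 0.0929]
eef_rot: [-1.579, -0.015, -0.15]
wrist_force: [0.5, -0.1, -0.4]
gripper_width: 0.0475
```

Request:
{"op": "servo_tool", "data": {
  "series": [
    {"grip": 0,"translation": [-0.1,0.5,-0.2],"spin": 0},
    {"grip": 0,"translation": [0,0.3,0],"spin": 0},
    {"grip": 0,"translation": [0,0.1,0],"spin": 0},
    {"grip": -1,"translation": [0,0,0],"spin": 0},
    {"grip": -1,"translation": [0,0,0],"spin": 0},
    {"grip": -1,"translation": [0,0,0],"spin": 0},
    {"grip": -1,"translation": [0,0,0],"spin": 0},
    {"grip": -1,"translation": [0,0,0],"spin": 0}
  ]
}}

```text
clock: 15.95
position: [0.4467, -0.2663, 0.0852]
eef_rot: [-1.58, -0.018, -0.15]
wrist_force: [0.0, -0.7, 0.4]
gripper_width: 0.0157
```

Request:
{"op": "servo_tool", "data": {
  "series": [
    {"grip": -1,"translation": [0,0,0],"spin": 0},
    {"grip": -1,"translation": [0,0,0],"spin": 0},
    {"grip": -1,"translation": [0,0,0],"spin": 0}
  ]
}}

```text
clock: 16.25
position: [0.4468, -0.2663, 0.0852]
eef_rot: [-1.58, -0.018, -0.15]
wrist_force: [-0.3, -0.5, -0.1]
gripper_width: 0.0155
```

Request:
{"op": "servo_tool", "data": {
  "series": [
    {"grip": -1,"translation": [0,-2,0],"spin": 0},
    {"grip": -1,"translation": [0,-4,0],"spin": 0},
    {"grip": -1,"translation": [0,-2,0],"spin": 0},
    {"grip": -1,"translation": [0,0,0],"spin": 0}
  ]
}}

```text
clock: 16.65
position: [0.4451, -0.2651, 0.1669]
eef_rot: [-1.579, -0.016, -0.15]
wrist_force: [-0.6, 0.4, -0.2]
gripper_width: 0.0158
```

```bash
python3 -c "
from t import *
x,y=loc('w',-.037,0); print(x,y); plan((x,y,.165,-2))"
```

```text
0.4235225394002935 0.11029128137799253
now [ 0.4451 -0.2651  0.1669] [-90.5  -0.9  -8.6] w 0.0158 F [-0.6  0.4 -0.2] t 16.6
[[-1.0, 0.0, 4.6, -0.8], [-0.9, 0.0, 4.6, -0.8], [-0.8, 0.0, 4.6, -0.8], [-0.8, 0.0, 4.6, -0.8], [-0.7, 0.0, 4.6, -0.8], [-0.6, 0.0, 4.7, -0.8], [-0.6, 0.0, 4.7, -0.8], [-0.5, 0.0, 4.7, -0.8]]
```

Request:
{"op": "servo_tool", "data": {
  "series": [
    {"grip": -1,"translation": [-0.7,0,3.5],"spin": -0.8},
    {"grip": -1,"translation": [-0.9,0,4.6],"spin": -0.8},
    {"grip": -1,"translation": [-0.8,0,4.6],"spin": -0.8},
    {"grip": -1,"translation": [-0.8,0,4.6],"spin": -0.8},
    {"grip": -1,"translation": [-0.7,0,4.6],"spin": -0.8},
    {"grip": -1,"translation": [-0.6,0,4.6],"spin": -0.8},
    {"grip": -1,"translation": [-0.6,0,4.5],"spin": -0.8},
    {"grip": -1,"translation": [-0.5,0,3.5],"spin": -0.8}
  ]
}}

```text
clock: 17.45
position: [0.423, 0.0915, 0.1572]
eef_rot: [-1.583, -0.015, -0.043]
wrist_force: [0.3, 0.3, -1.1]
gripper_width: 0.0154
```

Request:
{"op": "servo_tool", "data": {
  "series": [
    {"grip": -1,"translation": [-0.1,0,1.5],"spin": 0},
    {"grip": -1,"translation": [0,0,0],"spin": 0},
    {"grip": -1,"translation": [0,0,0],"spin": 0}
  ]
}}

```text
clock: 17.75
position: [0.421, 0.1107, 0.1549]
eef_rot: [-1.583, -0.012, -0.036]
wrist_force: [-0.2, -0.8, -0.1]
gripper_width: 0.0159
```

```bash
python3 -c "
from t import *
x,y=loc('w',-.037,0); plan((x,y,.165,-2))
s=save('wrist','w6.png')
rect(s,'wrist','white_tray',.008,25); print([(np.round(d['xyz'],3),round(d['score'],2)) for d in landmark_of('wrist','white_tray')[:2]])"
```

```text
now [0.421  0.1107 0.1549] [-90.7  -0.7  -2.1] w 0.0159 F [-0.2 -0.8 -0.1] t 17.8
[[0.3, -1.0, -0.0, -0.1]]
white_tray 0.62 14689 rect [459.1 112.6] [166.  125.9] 87.1 axis 162.5 corners [[392.0, 33.0], [518.0, 26.0], [526.0, 192.0], [400.0, 199.0]]
[(array([ 0.462,  0.109, -0.001]), 0.61)]
```

View pics/w6.png

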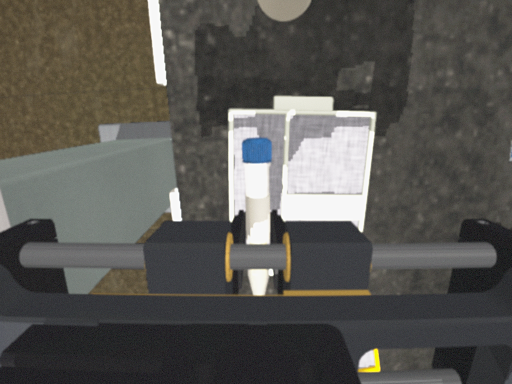

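The tube is held over the white long compartment, with its cap at (257,150). I'll descend.

Request:
{"op": "servo_tool", "data": {
  "series": [
    {"grip": -1,"translation": [0.2,2.0,0],"spin": 0},
    {"grip": -1,"translation": [0,2.0,0],"spin": 0},
    {"grip": -1,"translation": [0,1.0,0],"spin": 0},
    {"grip": -1,"translation": [0,0.5,0],"spin": 0},
    {"grip": -1,"translation": [0,0,0],"spin": 0}
  ]
}}

```text
clock: 18.4
position: [0.4255, 0.1053, 0.0991]
eef_rot: [-1.582, -0.014, -0.045]
wrist_force: [0.0, 0.5, 0.2]
gripper_width: 0.0155
```

Request:
{"op": "servo_tool", "data": {
  "series": [
    {"grip": -1,"translation": [-0.2,0.4,0.5],"spin": -0.5},
    {"grip": -1,"translation": [0,0.4,0],"spin": 0},
    {"grip": -1,"translation": [0,0.1,0],"spin": 0},
    {"grip": -1,"translation": [0,0,0],"spin": 0}
  ]
}}

```text
clock: 18.8
position: [0.4242, 0.1106, 0.0906]
eef_rot: [-1.582, -0.017, -0.036]
wrist_force: [-0.1, -1.0, -0.1]
gripper_width: 0.0155
```

Request:
{"op": "servo_tool", "data": {
  "series": [
    {"grip": -1,"translation": [0,0.1,0],"spin": 0},
    {"grip": -0.4,"translation": [0,0,0],"spin": 0},
    {"grip": -0.4,"translation": [0,0,0],"spin": 0},
    {"grip": -0.2,"translation": [0,-1,0],"spin": 0},
    {"grip": 0,"translation": [0,-3,0],"spin": 0},
    {"grip": 0,"translation": [0,-4,0],"spin": 0},
    {"grip": 0,"translation": [0,0,0],"spin": 0}
  ]
}}

```text
clock: 19.5
position: [0.4227, 0.1117, 0.1739]
eef_rot: [-1.582, -0.015, -0.036]
wrist_force: [-0.1, -0.7, -0.2]
gripper_width: 0.0469
```

```bash
python3 -c "
from t import *
plan((.48,-.10,.17,-6),(.5635,-.353,.16,-12))
s=save('wrist','w7.png'); rect(s,'wrist','blue_tube',.013)
for c in ['scene']:
  s=snapshot(c); rect(s,c,'blue_tube',.013);print([(np.round(d['xyz'],3),round(d['score'],2)) for d in landmark_of(c,'blue_tube')[:2]])
"
```

```text
now [0.4227 0.1117 0.1739] [-90.7  -0.9  -2. ] w 0.0469 F [-0.1 -0.7 -0.2] t 19.5
[[1.3, 0.1, -4.2, 0.8], [1.4, 0.1, -4.2, 0.8], [1.4, 0.1, -4.2, 0.8], [1.5, 0.1, -4.1, 0.8], [1.5, 0.1, -4.1, 0.8], [1.8, 0.2, -4.0, 1.0], [1.9, 0.2, -4.0, 1.0], [2.0, 0.2, -4.0, 1.0]]
[[2.0, 0.2, -3.9, 1.0], [2.1, 0.2, -3.9, 1.0], [2.2, 0.2, -3.9, 1.0]]
blue_tube 0.56 1702 rect [424.  113.4] [106.7  17.4] 88.4 axis 89.1 corners [[414.0, 60.0], [431.0, 60.0], [434.0, 167.0], [417.0, 167.0]]
blue_tube 0.52 161 rect [425.8 110.3] [122.2  21. ] 89.9 axis 89.0 corners [[415.0, 49.0], [436.0, 49.0], [436.0, 171.0], [415.0, 171.0]]
[(array([0.424, 0.107, 0.002]), 0.59)]
```

Request:
{"op": "servo_tool", "data": {
  "series": [
    {"grip": 0,"translation": [1.3,0,-4.2],"spin": 0.8},
    {"grip": 0,"translation": [1.4,0,-4.2],"spin": 0.8},
    {"grip": 0,"translation": [1.4,0,-4.2],"spin": 0.8},
    {"grip": 0,"translation": [1.5,0,-4.1],"spin": 0.8},
    {"grip": 0,"translation": [1.5,0,-4.1],"spin": 0.8},
    {"grip": 0,"translation": [1.8,0,-4.0],"spin": 1},
    {"grip": 0,"translation": [1.9,0,-4.0],"spin": 1},
    {"grip": 0,"translation": [2.0,0,-4.0],"spin": 1}
  ]
}}

```text
clock: 20.55
position: [0.5211, -0.2348, 0.1641]
eef_rot: [-1.579, 0.009, -0.154]
wrist_force: [0.6, -0.2, 0.7]
gripper_width: 0.0471
```

Request:
{"op": "servo_tool", "data": {
  "series": [
    {"grip": 0,"translation": [2.0,0,-3.9],"spin": 1},
    {"grip": 0,"translation": [2.0,0,-3.9],"spin": 1},
    {"grip": 0,"translation": [1.5,0,-2.9],"spin": 1},
    {"grip": 0,"translation": [0,0,0],"spin": 0},
    {"grip": 0,"translation": [0,0,0],"spin": 0}
  ]
}}

```text
clock: 21.05
position: [0.5565, -0.3594, 0.1554]
eef_rot: [-1.576, 0.018, -0.214]
wrist_force: [0.6, -0.5, 0.2]
gripper_width: 0.0475
```

```bash
python3 -c "
from t import *
plan((.5635,-.353,.15,-12))"
```

```text
now [ 0.5565 -0.3594  0.1554] [-90.3   1.  -12.3] w 0.0475 F [ 0.6 -0.5  0.2] t 21.1
[[0.5, 0.5, 0.8, -0.3]]
```

Request:
{"op": "servo_tool", "data": {
  "series": [
    {"grip": 0,"translation": [0.5,1.5,0.8],"spin": -0.3},
    {"grip": 0,"translation": [0,2.0,0],"spin": 0},
    {"grip": 0,"translation": [0,1.5,0],"spin": 0},
    {"grip": 0,"translation": [0,0.5,0],"spin": 0},
    {"grip": 0,"translation": [0,0.3,0],"spin": 0},
    {"grip": 0,"translation": [0,0,0],"spin": 0}
  ]
}}

```text
clock: 21.65
position: [0.5622, -0.3455, 0.0904]
eef_rot: [-1.572, 0.024, -0.203]
wrist_force: [-0.3, -0.2, -0.6]
gripper_width: 0.0474
```

Request:
{"op": "servo_tool", "data": {
  "series": [
    {"grip": 0,"translation": [0.3,0.4,-0.7],"spin": 0},
    {"grip": 0,"translation": [0,0.2,0],"spin": 0},
    {"grip": 0,"translation": [0,0,0],"spin": 0}
  ]
}}

```text
clock: 21.95
position: [0.5643, -0.3539, 0.0854]
eef_rot: [-1.573, 0.021, -0.203]
wrist_force: [-0.1, 0.2, -0.2]
gripper_width: 0.0475
```

Request:
{"op": "servo_tool", "data": {
  "series": [
    {"grip": -1,"translation": [0,0,0],"spin": 0},
    {"grip": -1,"translation": [0,0,0],"spin": 0},
    {"grip": -1,"translation": [0,0,0],"spin": 0},
    {"grip": -1,"translation": [0,0,0],"spin": 0},
    {"grip": -1,"translation": [0,0,0],"spin": 0},
    {"grip": -1,"translation": [0,0,0],"spin": 0},
    {"grip": -1,"translation": [0,0,0],"spin": 0},
    {"grip": -1,"translation": [0,0,0],"spin": 0}
  ]
}}

```text
clock: 22.75
position: [0.5644, -0.3542, 0.0863]
eef_rot: [-1.574, 0.02, -0.204]
wrist_force: [0.8, 0.4, -0.8]
gripper_width: 0.0142
```

Request:
{"op": "servo_tool", "data": {
  "series": [
    {"grip": -1,"translation": [0,-2,0],"spin": 0},
    {"grip": -1,"translation": [0,-4,0],"spin": 0},
    {"grip": -1,"translation": [0,-2,0],"spin": 0},
    {"grip": -1,"translation": [0,0,0],"spin": 0}
  ]
}}

```text
clock: 23.15
position: [0.5657, -0.3541, 0.1675]
eef_rot: [-1.573, 0.023, -0.204]
wrist_force: [0.1, -0.2, 0.0]
gripper_width: 0.0139
```

```bash
sed -i "s/'y':(.493,-.105,10.7),'w':(.4605,.109,-2.0)/'y':(.492,-.1055,10.6),'w':(.4605,.110,-2.2)/" t.py; python3 -c "
from t import *
x,y=loc('y',.024,-.047); print(x,y); plan((x,y,.165,-79.4))"
```

```text
0.5242361618583872 -0.14728312899532375
now [ 0.5657 -0.3541  0.1675] [-90.1   1.3 -11.7] w 0.0139 F [ 0.1 -0.2  0. ] t 23.1
[[-1.0, 0.0, 2.4, 8.5], [-1.4, 0.0, 2.2, 8.5], [-1.7, 0.0, 2.0, 8.5], [-2.0, 0.0, 1.7, 8.5], [-2.2, 0.0, 1.4, 8.5], [-2.4, 0.0, 1.1, 8.5], [-2.5, 0.0, 0.7, 8.5], [-2.6, 0.0, 0.4, 8.5]]
```

Request:
{"op": "servo_tool", "data": {
  "series": [
    {"grip": -1,"translation": [-1.0,0,2.4],"spin": 8.5},
    {"grip": -1,"translation": [-1.4,0,2.2],"spin": 8.5},
    {"grip": -1,"translation": [-1.7,0,2.0],"spin": 8.5},
    {"grip": -1,"translation": [-2.0,0,1.7],"spin": 8.5},
    {"grip": -1,"translation": [-2.2,0,1.4],"spin": 8.5},
    {"grip": -1,"translation": [-2.4,0,1.1],"spin": 8.5},
    {"grip": -1,"translation": [-2.5,0,0.7],"spin": 8.5},
    {"grip": -1,"translation": [-2.6,0,0.4],"spin": 8.5}
  ]
}}

```text
clock: 23.95
position: [0.5213, -0.1434, 0.1607]
eef_rot: [-1.598, 0.01, -1.408]
wrist_force: [0.3, 0.0, 0.5]
gripper_width: 0.0142
```

Request:
{"op": "servo_tool", "data": {
  "series": [
    {"grip": -1,"translation": [0,0,0],"spin": 0},
    {"grip": -1,"translation": [0,0,0],"spin": 0}
  ]
}}

```text
clock: 24.15
position: [0.5203, -0.1408, 0.159]
eef_rot: [-1.6, 0.011, -1.408]
wrist_force: [-0.1, 0.5, -0.6]
gripper_width: 0.0141
```

```bash
python3 -c "
from t import *
x,y=loc('y',.024,-.047); plan((x,y,.14,-79.4)); s=save('wrist','w8.png')
rect(s,'wrist','yellow_tray',.008,25)"
```

```text
now [ 0.5203 -0.1408  0.159 ] [-91.7   0.6 -80.7] w 0.0141 F [-0.1  0.5 -0.6] t 24.1
[[0.7, 1.9, 0.3, -1.3]]
yellow_tray 0.82 12416 rect [ 491.3 -105.8] [127.3 169.8] 9.8 axis 104.7 corners [[414.0, -33.0], [443.0, -200.0], [568.0, -179.0], [540.0, -11.0]]
```

View pics/w8.png

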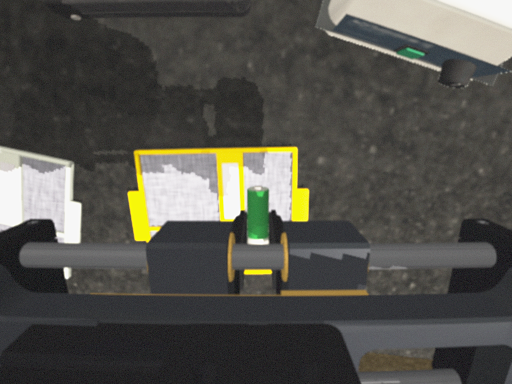

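The battery is held at (258,215), and the short compartment spans columns 243–296, so I'll correct by +0.7 cm and descend.

Request:
{"op": "servo_tool", "data": {
  "series": [
    {"grip": -1,"translation": [0.7,1.5,0.3],"spin": -1.3},
    {"grip": -1,"translation": [0,2.0,0],"spin": 0},
    {"grip": -1,"translation": [0,1.0,0],"spin": 0},
    {"grip": -1,"translation": [0,0.7,0],"spin": 0},
    {"grip": -1,"translation": [0,0.3,0],"spin": 0},
    {"grip": -1,"translation": [0,0,0],"spin": 0}
  ]
}}

```text
clock: 24.85
position: [0.5239, -0.152, 0.1017]
eef_rot: [-1.598, 0.011, -1.382]
wrist_force: [0.5, 1.0, -0.3]
gripper_width: 0.0139
```

```bash
python3 -c "
from t import *
x,y=loc('y',.024,-.047); plan((x,y,.091,-79.4))"
```

```text
now [ 0.5239 -0.152   0.1017] [-91.6   0.6 -79.2] w 0.0139 F [ 0.5  1.  -0.3] t 24.9
[[-0.5, 1.1, 0.1, 0.2]]
```

Request:
{"op": "servo_tool", "data": {
  "series": [
    {"grip": -1,"translation": [-0.4,0.5,0.1],"spin": 0},
    {"grip": -1,"translation": [0,0.3,0],"spin": 0},
    {"grip": -1,"translation": [0,0.2,0],"spin": 0},
    {"grip": -1,"translation": [0,0,0],"spin": 0}
  ]
}}

```text
clock: 25.25
position: [0.5243, -0.1474, 0.0922]
eef_rot: [-1.596, 0.01, -1.381]
wrist_force: [-0.8, 0.5, 0.6]
gripper_width: 0.0142
```

Request:
{"op": "servo_tool", "data": {
  "series": [
    {"grip": -1,"translation": [0,0.15,0],"spin": 0},
    {"grip": -0.4,"translation": [0,0,0],"spin": 0},
    {"grip": -0.4,"translation": [0,0,0],"spin": 0},
    {"grip": -0.2,"translation": [0,-1,0],"spin": 0},
    {"grip": 0,"translation": [0,-3,0],"spin": 0},
    {"grip": 0.3,"translation": [0,-4,0],"spin": 0},
    {"grip": 0.5,"translation": [0,-4,0],"spin": 0}
  ]
}}

```text
clock: 25.95
position: [0.5263, -0.1476, 0.2119]
eef_rot: [-1.603, 0.014, -1.381]
wrist_force: [0.2, -0.1, -0.1]
gripper_width: 0.055
```

```bash
python3 -c "
from t import *
s=save('wrist','w9.png'); rect(s,'wrist','battery',.018)
s=save('scene','s9.png'); rect(s,'scene','battery',.018)
for t in ('battery','red_bottle','blue_bottle','green_bottle'): print(t,[(np.round(d['xyz'],3),round(d['score'],2)) for d in landmark_of('scene',t)[:2]])
plan((.47,.10,.24,-79),(.449,.276,.24,-65))"
```

```text
battery 0.67 580 rect [ 524.9 -146.1] [49.6 13.1] 11.1 axis -169.1 corners [[499.0, -144.0], [502.0, -157.0], [550.0, -148.0], [548.0, -135.0]]
battery none
battery [(array([ 0.524, -0.147,  0.001]), 0.4)]
red_bottle [(array([ 0.452,  0.276, -0.001]), 0.53), (array([ 0.46 ,  0.115, -0.003]), 0.44)]
blue_bottle []
green_bottle [(array([ 0.524,  0.311, -0.002]), 0.81)]
now [ 0.5262 -0.1475  0.209 ] [-91.9   0.9 -79.1] w 0.0715 F [-0.4  0.2 -0. ] t 26.4
[[-4.2, -0.5, -0.1, -0.0], [-4.2, -0.5, -0.1, -0.0], [-4.2, -0.5, -0.1, -0.0], [-4.2, -0.5, -0.1, -0.0], [-4.2, -0.5, -0.1, -0.0], [-4.2, -0.5, -0.1, -0.0], [-4.4, -0.0, 0.3, -3.5], [-4.4, -0.0, 0.6, -3.5]]
[[-4.3, -0.0, 0.9, -3.5], [-4.3, -0.0, 1.1, -3.5]]
```

View pics/w9.png

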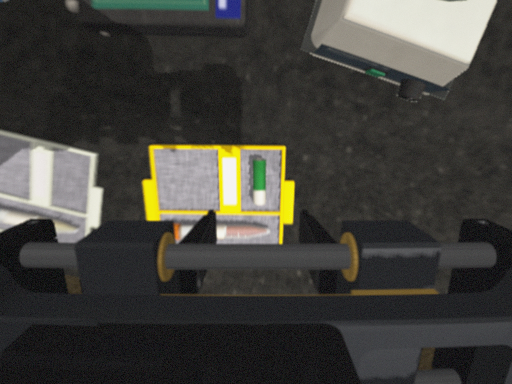

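The battery lies in the short compartment at (260,180), with the orange tube below it at (225,231). Next is the red bottle.

Request:
{"op": "servo_tool", "data": {
  "series": [
    {"grip": 0.6,"translation": [-4.2,-0.2,-0.1],"spin": 0},
    {"grip": 0.6,"translation": [-4.2,-0.2,-0.1],"spin": 0},
    {"grip": 0.6,"translation": [-4.2,-0.2,-0.1],"spin": 0},
    {"grip": 0.6,"translation": [-4.2,-0.2,-0.1],"spin": 0},
    {"grip": 0.6,"translation": [-4.2,-0.2,-0.1],"spin": 0},
    {"grip": 0.6,"translation": [-4.2,-0.2,-0.1],"spin": 0},
    {"grip": 0.6,"translation": [-4.4,0,0.3],"spin": -3.5},
    {"grip": 0.6,"translation": [-4.4,0,0.6],"spin": -3.5}
  ]
}}

```text
clock: 27.15
position: [0.4604, 0.1935, 0.2194]
eef_rot: [-1.615, 0.023, -1.266]
wrist_force: [1.5, -0.2, -0.0]
gripper_width: 0.0757
```

Request:
{"op": "servo_tool", "data": {
  "series": [
    {"grip": 0.6,"translation": [-4.3,0,0.9],"spin": -3.5},
    {"grip": 0.6,"translation": [-3.5,0,0],"spin": -3.5},
    {"grip": 0.6,"translation": [0,0,-3],"spin": 0},
    {"grip": 0.6,"translation": [0,0,0],"spin": 0},
    {"grip": 0.6,"translation": [0,0,0],"spin": 0}
  ]
}}

```text
clock: 27.65
position: [0.4126, 0.2651, 0.2178]
eef_rot: [-1.619, 0.03, -1.13]
wrist_force: [0.5, -0.1, 0.9]
gripper_width: 0.076
```

```bash
python3 -c "
from t import *
s=save('wrist','w10.png')
for t in ('red_bottle','blue_bottle','green_bottle'): print(t,[(np.round(d['xyz'],3),round(d['score'],2)) for d in landmark_of('wrist',t)[:2]])
s=snapshot('top')
for t in ('red_bottle','blue_bottle','green_bottle'): print(t,[(np.round(d['xyz'],3),round(d['score'],2)) for d in landmark_of('top',t)[:2]])
plan((.449,.276,.2,-65))"
```

```text
red_bottle [(array([0.449, 0.273, 0.001]), 0.92), (array([0.523, 0.309, 0.002]), 0.29)]
blue_bottle [(array([0.455, 0.406, 0.005]), 0.74)]
green_bottle [(array([0.526, 0.308, 0.   ]), 0.62)]
red_bottle []
blue_bottle []
green_bottle []
now [0.4128 0.2646 0.2182] [-92.8   1.7 -64.8] w 0.0755 F [-0.3 -0.2  0.6] t 28.1
[[0.5, 1.8, 3.8, 0.2]]
```

View pics/w10.png

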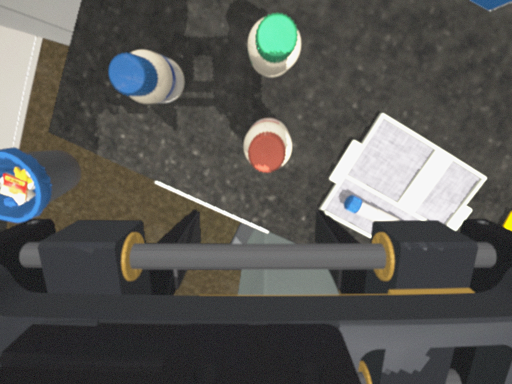

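The picture shows red at (267,150), green at (277,38) and blue at (130,73), with the white tray at right holding its tube. The tool has picked up a tilt of about 3°, so I'll account for the grasp point.

```bash
cat >> h.py <<'E'
from scipy.spatial.transform import Rotation as Ro
def go(x,y,z,yaw):
    """single displacement in tool axes (cm) that puts the grasp point at x,y with TCP height z; exact with tilt"""
    o=bot.observe(); R=Ro.from_euler('xyz',o['eef_rot']).as_matrix(); p=np.array(o['position'])
    g=p+R[:,1]*.059; d=R.T@np.array([x-g[0],y-g[1],z-p[2]])*100
    print('g',np.round(g,4),'z',np.round(p[2],4),'tooly',np.round(R[:,1],3),'d cm',np.round(d,2),'spin',round(float(np.degrees(o['eef_rot'][2])-yaw),1),'w',round(o['gripper_width'],4),'t',round(o['clock'],1))
E
python3 -c "
from t import *
go(.449,.275,.16,-65);go(.449,.275,.13,-65)"
```

```text
g [0.4095 0.265  0.1593] z 0.2182 tooly [-0.056  0.006 -0.998] d cm [0.94 5.59 4.27] spin 0.2 w 0.0755 t 28.1
g [0.4095 0.265  0.1593] z 0.2182 tooly [-0.056  0.006 -0.998] d cm [1.03 8.59 4.42] spin 0.2 w 0.0755 t 28.1
```

Request:
{"op": "servo_tool", "data": {
  "series": [
    {"grip": 0.6,"translation": [0.4,1.0,2.0],"spin": 0},
    {"grip": 0.6,"translation": [0.6,1.5,2.2],"spin": 0},
    {"grip": 0.6,"translation": [0,1.0,0],"spin": 0},
    {"grip": 0.6,"translation": [0,0,0],"spin": 0},
    {"grip": 0.6,"translation": [0,0,0],"spin": 0}
  ]
}}

```text
clock: 28.55
position: [0.4542, 0.2732, 0.1802]
eef_rot: [-1.618, 0.03, -1.133]
wrist_force: [-0.5, 0.0, 1.3]
gripper_width: 0.0759
```

```bash
python3 -c "
from t import *
go(.449,.275,.14,-65);go(.449,.275,.104,-65)"
```

```text
g [0.4509 0.2736 0.1213] z 0.1802 tooly [-0.056  0.007 -0.998] d cm [-0.09  4.03  0.08] spin 0.1 w 0.0759 t 28.6
g [0.4509 0.2736 0.1213] z 0.1802 tooly [-0.056  0.007 -0.998] d cm [0.02 7.62 0.25] spin 0.1 w 0.0759 t 28.6
```

Request:
{"op": "servo_tool", "data": {
  "series": [
    {"grip": 0.6,"translation": [0,2.0,0],"spin": 0},
    {"grip": 0.6,"translation": [0,2.5,0.1],"spin": 0},
    {"grip": 0.6,"translation": [0,1.5,0.1],"spin": 0},
    {"grip": 0.6,"translation": [0,0.8,0],"spin": 0},
    {"grip": 0.6,"translation": [0,0,0],"spin": 0}
  ]
}}

```text
clock: 29.05
position: [0.4507, 0.2747, 0.114]
eef_rot: [-1.614, 0.03, -1.132]
wrist_force: [-0.0, -0.3, -0.5]
gripper_width: 0.0762
```

```bash
python3 -c "
from t import *
go(.449,.275,.104,-65)"
```

```text
g [0.4477 0.2752 0.0551] z 0.114 tooly [-0.052  0.008 -0.999] d cm [0.1  0.99 0.16] spin 0.2 w 0.0762 t 29.1
```

Request:
{"op": "servo_tool", "data": {
  "series": [
    {"grip": 0.6,"translation": [0,0.7,0.1],"spin": 0},
    {"grip": 0.6,"translation": [0,0.2,0],"spin": 0},
    {"grip": -1,"translation": [0,0,0],"spin": 0},
    {"grip": -1,"translation": [0,0,0],"spin": 0},
    {"grip": -1,"translation": [0,0,0],"spin": 0},
    {"grip": -1,"translation": [0,0,0],"spin": 0},
    {"grip": -1,"translation": [0,0,0],"spin": 0},
    {"grip": -1,"translation": [0,0,0],"spin": 0}
  ],
  "force": 20
}}

```text
clock: 29.85
position: [0.4518, 0.2756, 0.1074]
eef_rot: [-1.61, 0.029, -1.131]
wrist_force: [0.0, -0.0, -0.7]
gripper_width: 0.0441
```

Request:
{"op": "servo_tool", "data": {
  "series": [
    {"grip": -1,"translation": [0,0,0],"spin": 0},
    {"grip": -1,"translation": [0,-2,0],"spin": 0},
    {"grip": -1,"translation": [0,-3,0],"spin": 0},
    {"grip": -1,"translation": [0,-3,0],"spin": 0},
    {"grip": -1,"translation": [0,0,0],"spin": 0}
  ]
}}

```text
clock: 30.35
position: [0.4553, 0.2745, 0.1886]
eef_rot: [-1.614, 0.029, -1.132]
wrist_force: [0.4, -0.2, -1.3]
gripper_width: 0.044
```

```bash
python3 -c "
from t import *
x,y=loc('y',.024,.034); print(x,y); go(x,y,.19,-79); plan((x,y,.2,-79))"
```

```text
0.5093361024587568 -0.06766536571420986
g [0.4523 0.275  0.1296] z 0.1886 tooly [-0.051  0.008 -0.999] d cm [33.42 -0.73 -9.45] spin 14.2 w 0.044 t 30.4
now [0.4553 0.2745 0.1886] [-92.5   1.7 -64.8] w 0.044 F [ 0.4 -0.2 -1.3] t 30.4
[[4.2, -0.1, -1.2, 1.8], [4.2, -0.1, -1.1, 1.8], [4.2, -0.1, -0.9, 1.8], [4.3, -0.1, -0.8, 1.8], [4.3, -0.1, -0.7, 1.8], [4.3, -0.1, -0.6, 1.8], [4.3, -0.1, -0.4, 1.8], [4.3, -0.1, -0.3, 1.8]]
```

Request:
{"op": "servo_tool", "data": {
  "series": [
    {"grip": -1,"translation": [2.5,-0.2,-0.7],"spin": 1.8},
    {"grip": -1,"translation": [4.2,-0.2,-1.1],"spin": 1.8},
    {"grip": -1,"translation": [4.2,-0.2,-0.9],"spin": 1.8},
    {"grip": -1,"translation": [4.3,-0.1,-0.8],"spin": 1.8},
    {"grip": -1,"translation": [4.3,-0.1,-0.7],"spin": 1.8},
    {"grip": -1,"translation": [4.3,-0.1,-0.6],"spin": 1.8},
    {"grip": -1,"translation": [4.3,-0.1,-0.4],"spin": 1.8},
    {"grip": -1,"translation": [3.0,-0.1,-0.3],"spin": 1.8}
  ]
}}

```text
clock: 31.15
position: [0.5025, -0.0462, 0.1887]
eef_rot: [-1.624, 0.019, -1.385]
wrist_force: [-0.0, 0.8, -1.3]
gripper_width: 0.0439
```

Request:
{"op": "servo_tool", "data": {
  "series": [
    {"grip": -1,"translation": [1.5,0,0],"spin": 0},
    {"grip": -1,"translation": [0,0,0],"spin": 0},
    {"grip": -1,"translation": [0,0,0],"spin": 0}
  ]
}}

```text
clock: 31.45
position: [0.5046, -0.0651, 0.1857]
eef_rot: [-1.627, 0.021, -1.392]
wrist_force: [0.1, 0.9, -1.7]
gripper_width: 0.0435
```

```bash
python3 -c "
from t import *
x,y=loc('y',.024,.034); go(x,y,.14,-79)
s=save('wrist','w11.png'); rect(s,'wrist','yellow_tray',.008,25)"
```

```text
g [ 0.5011 -0.0645  0.1268] z 0.1857 tooly [-0.059  0.01  -0.998] d cm [0.55 4.51 1.  ] spin -0.7 w 0.0435 t 31.4
yellow_tray 0.56 10806 rect [ 507.9 -103. ] [ 90.9 168.2] 9.9 axis 91.2 corners [[449.0, -28.0], [478.0, -194.0], [567.0, -178.0], [538.0, -12.0]]
```

View pics/w11.png

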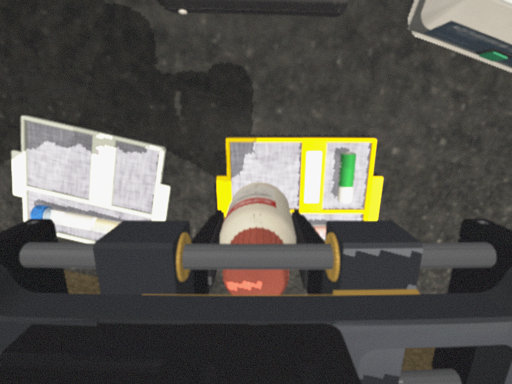

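The bottle is held over the yellow tray and the battery is undisturbed at (347,175). I'll descend.

Request:
{"op": "servo_tool", "data": {
  "series": [
    {"grip": -1,"translation": [0.5,1.5,1.0],"spin": 0},
    {"grip": -1,"translation": [0,2.0,0],"spin": 0},
    {"grip": -1,"translation": [0,1.5,0.1],"spin": 0},
    {"grip": -1,"translation": [0,0.7,0],"spin": 0},
    {"grip": -1,"translation": [0,0,0],"spin": 0}
  ]
}}

```text
clock: 32.05
position: [0.5132, -0.0619, 0.1268]
eef_rot: [-1.625, 0.02, -1.383]
wrist_force: [0.1, 0.3, -1.2]
gripper_width: 0.044
```

```bash
python3 -c "
from t import *
x,y=loc('y',.024,.034); go(x,y,.1115,-79)"
```

```text
g [ 0.5098 -0.0613  0.0679] z 0.1268 tooly [-0.057  0.01  -0.998] d cm [ 0.64  1.52 -0.09] spin -0.2 w 0.044 t 32.0
```

Request:
{"op": "servo_tool", "data": {
  "series": [
    {"grip": -1,"translation": [0.6,0.5,0],"spin": 0},
    {"grip": -1,"translation": [0,0.4,0],"spin": 0},
    {"grip": -1,"translation": [0,0.3,0],"spin": 0},
    {"grip": -1,"translation": [0,0,0],"spin": 0}
  ]
}}

```text
clock: 32.45
position: [0.5142, -0.0676, 0.1153]
eef_rot: [-1.623, 0.019, -1.382]
wrist_force: [-0.7, -0.3, -1.0]
gripper_width: 0.0438
```

```bash
python3 -c "
from t import *
x,y=loc('y',.024,.034); go(x,y,.1115,-79)"
```

```text
g [ 0.511  -0.067   0.0564] z 0.1153 tooly [-0.055  0.009 -0.998] d cm [ 0.04  0.39 -0.15] spin -0.2 w 0.0438 t 32.5
```

Request:
{"op": "servo_tool", "data": {
  "series": [
    {"grip": -1,"translation": [0,0.3,-0.1],"spin": 0},
    {"grip": -1,"translation": [0,0.1,0],"spin": 0},
    {"grip": -1,"translation": [0,0,0],"spin": 0}
  ]
}}

```text
clock: 32.75
position: [0.513, -0.0679, 0.1115]
eef_rot: [-1.622, 0.019, -1.382]
wrist_force: [0.3, 0.7, -2.0]
gripper_width: 0.0439
```

Request:
{"op": "servo_tool", "data": {
  "series": [
    {"grip": 0.2,"translation": [0,0,0],"spin": 0},
    {"grip": 0.2,"translation": [0,0,0],"spin": 0},
    {"grip": 0.4,"translation": [0,0,0],"spin": 0},
    {"grip": 0.4,"translation": [0,0,0],"spin": 0}
  ]
}}

```text
clock: 33.15
position: [0.5133, -0.0679, 0.112]
eef_rot: [-1.622, 0.019, -1.382]
wrist_force: [-0.0, -0.3, -0.7]
gripper_width: 0.0649
```

Request:
{"op": "servo_tool", "data": {
  "series": [
    {"grip": 0.6,"translation": [0,-2,0],"spin": 0},
    {"grip": 0.6,"translation": [0,-4,0],"spin": 0},
    {"grip": 0.6,"translation": [0,-4,0],"spin": 0},
    {"grip": 0.6,"translation": [0,-1,0],"spin": 0}
  ]
}}

```text
clock: 33.55
position: [0.5188, -0.0688, 0.2237]
eef_rot: [-1.626, 0.021, -1.382]
wrist_force: [-0.5, 0.2, 0.5]
gripper_width: 0.0762
```

```bash
python3 -c "
from t import *
s=snapshot('scene');print([(np.round(d['xyz'],3),round(d['score'],2)) for d in landmark_of('scene','red_bottle')[:2]])
s=snapshot('wrist');print([(np.round(d['xyz'],3),round(d['score'],2)) for d in landmark_of('wrist','red_bottle')[:2]])
plan((.44,.2,.22,-77),(.42,.40,.22,-75))"
```

```text
[(array([ 0.51 , -0.069,  0.003]), 0.58)]
[(array([ 0.508, -0.066,  0.009]), 0.57)]
now [ 0.5174 -0.0685  0.2193] [-93.5   1.3 -79.2] w 0.0757 F [ 0.5  0.5 -0. ] t 33.8
[[-4.6, -0.0, -0.4, -0.4], [-4.6, -0.0, -0.4, -0.4], [-4.6, -0.0, -0.4, -0.4], [-4.6, -0.0, -0.3, -0.4], [-4.6, -0.0, -0.3, -0.4], [-4.6, -0.0, -0.3, -0.4], [-4.0, -0.0, 0.5, -0.4], [-4.0, -0.0, 0.5, -0.4]]
[[-4.0, -0.0, 0.6, -0.4], [-4.0, -0.0, 0.6, -0.4], [-4.0, -0.0, 0.6, -0.4]]
```

The red bottle reads (0.510, -0.069) against a target of (0.509, -0.068). On to blue.

Request:
{"op": "servo_tool", "data": {
  "series": [
    {"grip": 0.6,"translation": [-4.6,0,-0.4],"spin": -0.4},
    {"grip": 0.6,"translation": [-4.6,0,-0.4],"spin": -0.4},
    {"grip": 0.6,"translation": [-4.6,0,-0.4],"spin": -0.4},
    {"grip": 0.6,"translation": [-4.6,0,-0.3],"spin": -0.4},
    {"grip": 0.6,"translation": [-4.6,0,-0.3],"spin": -0.4},
    {"grip": 0.6,"translation": [-4.6,0,-0.3],"spin": -0.4},
    {"grip": 0.6,"translation": [-4.0,0,0.5],"spin": -0.4},
    {"grip": 0.6,"translation": [-4.0,0,0.5],"spin": -0.4}
  ]
}}

```text
clock: 34.55
position: [0.4261, 0.2845, 0.2155]
eef_rot: [-1.652, 0.028, -1.335]
wrist_force: [0.7, -1.2, 0.2]
gripper_width: 0.0761
```

Request:
{"op": "servo_tool", "data": {
  "series": [
    {"grip": 0.6,"translation": [-4.0,0,0.6],"spin": -0.4},
    {"grip": 0.6,"translation": [-4.0,0,0.6],"spin": -0.4},
    {"grip": 0.6,"translation": [-3.0,0,0.5],"spin": -0.4},
    {"grip": 0.6,"translation": [0,0,0],"spin": 0},
    {"grip": 0.6,"translation": [0,0,0],"spin": 0}
  ]
}}

```text
clock: 35.05
position: [0.4111, 0.403, 0.207]
eef_rot: [-1.665, 0.024, -1.308]
wrist_force: [-0.2, -0.5, -0.1]
gripper_width: 0.076
```

```bash
python3 -c "
from t import *
s=snapshot('wrist')
for t in ('blue_bottle','green_bottle'): print(t,[(np.round(d['xyz'],3),round(d['score'],2)) for d in landmark_of('wrist',t)[:2]])
go(.456,.404,.18,-75)"
```

```text
blue_bottle [(array([0.455, 0.402, 0.003]), 0.82)]
green_bottle [(array([ 0.525,  0.311, -0.   ]), 0.58)]
g [0.4062 0.4021 0.1494] z 0.2081 tooly [-0.096  0.    -0.995] d cm [1.17 2.32 5.1 ] spin -0.0 w 0.0764 t 35.2
```

Request:
{"op": "servo_tool", "data": {
  "series": [
    {"grip": 0.6,"translation": [0.6,0.3,2.5],"spin": 0},
    {"grip": 0.6,"translation": [0.6,1.0,2.5],"spin": 0},
    {"grip": 0.6,"translation": [0,0.5,0],"spin": 0},
    {"grip": 0.6,"translation": [0,0,0],"spin": 0},
    {"grip": 0.6,"translation": [0,0,0],"spin": 0}
  ]
}}

```text
clock: 35.7
position: [0.4634, 0.3988, 0.1848]
eef_rot: [-1.664, 0.025, -1.316]
wrist_force: [-0.4, 0.6, 0.3]
gripper_width: 0.0761
```

```bash
python3 -c "
from t import *
go(.456,.403,.108,-75)"
```

```text
g [0.4577 0.3988 0.1261] z 0.1848 tooly [-0.097  0.    -0.995] d cm [-0.26  7.66  0.66] spin -0.4 w 0.0761 t 35.7
```

Request:
{"op": "servo_tool", "data": {
  "series": [
    {"grip": 0.6,"translation": [-0.2,2.0,0.1],"spin": 0},
    {"grip": 0.6,"translation": [0,2.5,0.3],"spin": 0},
    {"grip": 0.6,"translation": [0,1.5,0.2],"spin": 0},
    {"grip": 0.6,"translation": [0,0.7,0],"spin": 0},
    {"grip": 0.6,"translation": [0,0,0],"spin": 0}
  ]
}}

```text
clock: 36.2
position: [0.4607, 0.4021, 0.1189]
eef_rot: [-1.661, 0.026, -1.315]
wrist_force: [1.1, 0.2, 0.7]
gripper_width: 0.0765
```

```bash
python3 -c "
from t import *
go(.456,.403,.108,-75)"
```

```text
g [0.4551 0.4022 0.0601] z 0.1189 tooly [-0.094  0.002 -0.996] d cm [-0.03  1.07  0.2 ] spin -0.4 w 0.0765 t 36.2
```

Request:
{"op": "servo_tool", "data": {
  "series": [
    {"grip": 0.6,"translation": [0,0.7,0.2],"spin": 0},
    {"grip": 0.6,"translation": [0,0.3,0],"spin": 0},
    {"grip": -1,"translation": [0,0,0],"spin": 0},
    {"grip": -1,"translation": [0,0,0],"spin": 0},
    {"grip": -1,"translation": [0,0,0],"spin": 0},
    {"grip": -1,"translation": [0,0,0],"spin": 0},
    {"grip": -1,"translation": [0,0,0],"spin": 0},
    {"grip": -1,"translation": [0,0,0],"spin": 0}
  ]
}}

```text
clock: 37.0
position: [0.4624, 0.4032, 0.1109]
eef_rot: [-1.657, 0.027, -1.315]
wrist_force: [-0.1, 0.9, -1.5]
gripper_width: 0.0442
```

Request:
{"op": "servo_tool", "data": {
  "series": [
    {"grip": -1,"translation": [0,0,0],"spin": 0},
    {"grip": -1,"translation": [0,-2,0],"spin": 0},
    {"grip": -1,"translation": [0,-4,0],"spin": 0},
    {"grip": -1,"translation": [0,-4,0],"spin": 0},
    {"grip": -1,"translation": [0,-1.5,0],"spin": 0},
    {"grip": -1,"translation": [0,0,0],"spin": 0}
  ]
}}

```text
clock: 37.6
position: [0.4727, 0.4024, 0.2278]
eef_rot: [-1.661, 0.026, -1.315]
wrist_force: [1.0, -0.0, -2.5]
gripper_width: 0.0437
```

```bash
python3 -c "
from t import *
x,y=loc('w',.024,.034); print(x,y); go(x,y,.2,-90); plan((x+.004,y,.21,-88))"
```

```text
0.4857874955028306 0.14305363173986063
g [0.4671 0.4025 0.169 ] z 0.2278 tooly [-0.094  0.002 -0.996] d cm [25.64  2.54 -4.54] spin 14.6 w 0.0437 t 37.6
now [0.4727 0.4024 0.2278] [-95.2   1.5 -75.4] w 0.0437 F [ 1.  -0.  -2.5] t 37.6
[[4.3, 0.3, -0.8, 2.1], [4.3, 0.3, -0.7, 2.1], [4.3, 0.3, -0.5, 2.1], [4.3, 0.3, -0.3, 2.1], [4.3, 0.3, -0.2, 2.1], [4.3, 0.3, -0.0, 2.1]]
```

Request:
{"op": "servo_tool", "data": {
  "series": [
    {"grip": -1,"translation": [2.5,0,-0.4],"spin": 2.1},
    {"grip": -1,"translation": [4.3,0.2,-0.7],"spin": 2.1},
    {"grip": -1,"translation": [4.3,0.2,-0.5],"spin": 2.1},
    {"grip": -1,"translation": [4.3,0.2,-0.3],"spin": 2.1},
    {"grip": -1,"translation": [4.3,0.2,-0.2],"spin": 2.1},
    {"grip": -1,"translation": [3.5,0.2,0],"spin": 2.1},
    {"grip": -1,"translation": [2.0,0.2,0],"spin": 0},
    {"grip": -1,"translation": [0,0,0],"spin": 0}
  ]
}}

```text
clock: 38.4
position: [0.4848, 0.1411, 0.205]
eef_rot: [-1.673, 0.003, -1.54]
wrist_force: [0.1, 0.3, -1.6]
gripper_width: 0.0443
```

Request:
{"op": "servo_tool", "data": {
  "series": [
    {"grip": -1,"translation": [0,0,0],"spin": 0}
  ]
}}

```text
clock: 38.5
position: [0.4846, 0.141, 0.2043]
eef_rot: [-1.674, 0.003, -1.541]
wrist_force: [0.7, -0.1, -1.3]
gripper_width: 0.0438
```

```bash
python3 -c "
from t import *
x,y=loc('w',.024,.034); go(x,y,.16,-88); go(x,y,.118,-88)
s=save('wrist','w12.png'); rect(s,'wrist','white_tray',.008,25)"
```

```text
g [0.4785 0.141  0.1456] z 0.2043 tooly [-0.103  0.    -0.995] d cm [-0.17  4.33  1.19] spin -0.3 w 0.0438 t 38.5
g [0.4785 0.141  0.1456] z 0.2043 tooly [-0.103  0.    -0.995] d cm [-0.15  8.5   1.62] spin -0.3 w 0.0438 t 38.5
white_tray 0.67 10566 rect [463.4 111.8] [167.4 118.9] 86.7 axis 80.3 corners [[399.0, 32.0], [518.0, 25.0], [528.0, 192.0], [409.0, 199.0]]
```

View pics/w12.png

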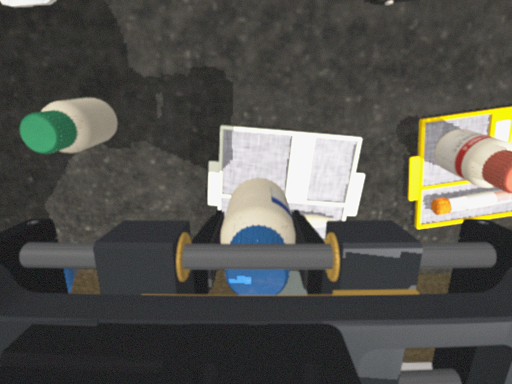

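The blue bottle is held over the white tray, and the red bottle stands in the yellow tray at the right. I'll descend.

Request:
{"op": "servo_tool", "data": {
  "series": [
    {"grip": -1,"translation": [-0.2,2.0,1.2],"spin": 0},
    {"grip": -1,"translation": [0,2.5,0.3],"spin": 0},
    {"grip": -1,"translation": [0,1.5,0.1],"spin": 0},
    {"grip": -1,"translation": [0,0.8,0.1],"spin": 0},
    {"grip": -1,"translation": [0,0,0],"spin": 0}
  ]
}}

```text
clock: 39.1
position: [0.4949, 0.1496, 0.1328]
eef_rot: [-1.671, 0.004, -1.533]
wrist_force: [-1.1, -0.9, -0.7]
gripper_width: 0.0442
```

```bash
python3 -c "
from t import *
x,y=loc('w',.024,.034); go(x,y,.1155,-88)"
```

```text
g [0.489  0.1496 0.0741] z 0.1328 tooly [-0.1    0.    -0.995] d cm [ 0.65  1.76 -0.17] spin 0.2 w 0.0442 t 39.1
```

Request:
{"op": "servo_tool", "data": {
  "series": [
    {"grip": -1,"translation": [0.6,0.6,-0.1],"spin": 0},
    {"grip": -1,"translation": [0,0.5,0],"spin": 0},
    {"grip": -1,"translation": [0,0.3,0],"spin": 0},
    {"grip": -1,"translation": [0,0,0],"spin": 0}
  ]
}}

```text
clock: 39.5
position: [0.493, 0.1439, 0.1195]
eef_rot: [-1.669, 0.005, -1.532]
wrist_force: [-0.5, 1.0, -1.3]
gripper_width: 0.0436
```

```bash
python3 -c "
from t import *
x,y=loc('w',.024,.034); go(x,y,.1152,-88)"
```

```text
g [0.4872 0.1439 0.0607] z 0.1195 tooly [-0.098  0.001 -0.995] d cm [ 0.08  0.44 -0.1 ] spin 0.3 w 0.0436 t 39.5
```

Request:
{"op": "servo_tool", "data": {
  "series": [
    {"grip": -1,"translation": [0,0.3,0],"spin": 0},
    {"grip": -1,"translation": [0,0.1,0],"spin": 0},
    {"grip": -1,"translation": [0,0,0],"spin": 0}
  ]
}}

```text
clock: 39.8
position: [0.4929, 0.1438, 0.1158]
eef_rot: [-1.668, 0.005, -1.532]
wrist_force: [-1.2, -0.8, -1.6]
gripper_width: 0.0441
```

Request:
{"op": "servo_tool", "data": {
  "series": [
    {"grip": 0.1,"translation": [0,0,0],"spin": 0},
    {"grip": 0.2,"translation": [0,0,0],"spin": 0},
    {"grip": 0.4,"translation": [0,0,0],"spin": 0},
    {"grip": 0.5,"translation": [0,0,0],"spin": 0},
    {"grip": 0.5,"translation": [0,-2,0],"spin": 0},
    {"grip": 0.5,"translation": [0,-4,0],"spin": 0},
    {"grip": 0.5,"translation": [0,-4,0],"spin": 0},
    {"grip": 0.5,"translation": [0,-3,0],"spin": 0}
  ]
}}

```text
clock: 40.6
position: [0.5047, 0.1435, 0.2463]
eef_rot: [-1.675, 0.004, -1.532]
wrist_force: [0.9, -1.3, 0.0]
gripper_width: 0.0716
```

Request:
{"op": "servo_tool", "data": {
  "series": [
    {"grip": 0.5,"translation": [0,-2,-4],"spin": 0},
    {"grip": 0.5,"translation": [0,0,0],"spin": 0},
    {"grip": 0.5,"translation": [0,0,0],"spin": 0}
  ]
}}

```text
clock: 40.9
position: [0.4672, 0.1421, 0.2757]
eef_rot: [-1.667, 0.005, -1.532]
wrist_force: [-0.3, 0.5, -0.7]
gripper_width: 0.071
```

```bash
python3 -c "
from t import *
P=[('y','red_bottle',.024,.034),('y','orange_tube',-.037,0),('y','battery',.024,-.047),('w','blue_bottle',.024,.034),('w','blue_tube',-.037,0)]
for c in ('wrist','scene','top'):
  s=save(c,'f_%s.png'%c)
  for k,t,x,y in P:
    X=loc(k,x,y)
    print(c,t,[(np.round(d['xyz']-np.array([*X,0]),3),round(d['score'],2)) for d in landmark_of(c,t)[:2]])
  print(c,'green',[np.round(d['xyz'],3) for d in landmark_of(c,'green_bottle')[:1]],[np.round(d['xyz'],3) for d in landmark_of(c,'crucible')[:1]])
w=cv2.imread('pics/f_wrist.png'); z=cv2.imread('pics/f_scene.png')[130:300,100:410]
cv2.imwrite('pics/f.png',np.vstack([cv2.resize(w[:250],(614,300)),cv2.resize(z,(614,300))]))
plan()"
```

```text
wrist red_bottle [(array([-0.   , -0.001,  0.009]), 0.67)]
wrist orange_tube [(array([-0.003,  0.003,  0.004]), 0.59)]
wrist battery [(array([-0.   ,  0.   ,  0.005]), 0.81)]
wrist blue_bottle [(array([-0.002,  0.001,  0.007]), 0.8)]
wrist blue_tube [(array([ 0.003, -0.002,  0.002]), 0.57)]
wrist green [array([ 0.524,  0.309, -0.002])] []
scene red_bottle [(array([ 0.   , -0.001,  0.   ]), 0.94)]
scene orange_tube []
scene battery [(array([0.001, 0.003, 0.003]), 0.53)]
scene blue_bottle [(array([0.003, 0.004, 0.003]), 0.62)]
scene blue_tube []
scene green [array([ 0.526,  0.309, -0.001])] [array([ 0.583, -0.472, -0.001])]
top red_bottle [(array([-0.002, -0.004,  0.002]), 0.48)]
top orange_tube [(array([-0.001, -0.001,  0.004]), 0.51)]
top battery [(array([-0.003,  0.004,  0.005]), 0.4)]
top blue_bottle []
top blue_tube [(array([ 0.001, -0.001,  0.002]), 0.55)]
top green [array([ 0.525,  0.315, -0.001])] [array([ 0.582, -0.473,  0.   ])]
now [0.4672 0.142  0.2749] [-95.6   0.3 -87.8] w 0.0712 F [ 0.4 -0.3  0. ] t 42.1
```

View pics/f.png

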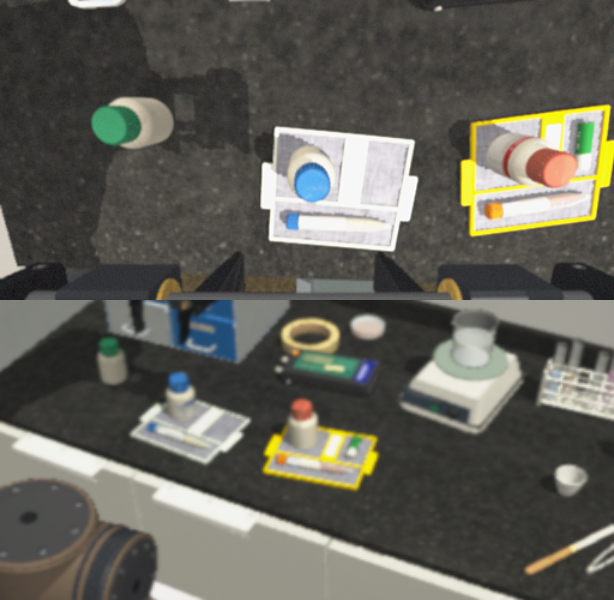

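All five pieces sit in their compartments: blue bottle (312,175), blue tube (335,222), red bottle (540,160), orange tube (530,205) and battery (585,140). The green bottle and the crucible have not moved, so I'm handing in.

```bash
python3 -c "
from plant import bot
print(bot.sign_off())"
```

```text
the job is handed in; nothing more can be done
None
```

Both field kits are made up and the job is handed in, at about 42 s of the 128 s allowed. The yellow tray holds the orange tube, the battery and the red bottle; the white tray holds the blue tube and the blue bottle.

**Last checks:** Where the networks found the placed pieces in the three cameras, they put each within about 5 mm of its compartment centre. In the pictures the bottles stand upright and nothing lies on a ridge. The green bottle and the crucible read within a few millimetres of where they started. The gripper was clear of everything, open at about 0.27 m.

**What failed or disagreed:**
- The first grasp of the orange tube closed on nothing, because the tool had drifted upward. I redid it more slowly and the tube was not disturbed.
- The tool picked up a tilt of about 5.5° along the way. I allowed for it in the bottle grasps.
- Some detections were missing in the last check: both tubes in the scene view and the blue bottle in the top view. The other cameras confirmed those pieces.
- The wrist camera's heights for the placed pieces read 2 to 9 mm. For the two bottles they were 9 mm and 7 mm, at or above the limit, while the scene camera gave 0 to 3 mm for the same bottles.

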